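# Work a seized T-pin out of a bearing fixture

## Robot

A 6-joint arm with a two-finger parallel gripper is mounted at the origin on a cart in front of the work surface, level with it; the furniture and walls round the work are solid. World frame = base frame: x ahead of the robot, y to its left, z up, the work surface at z = 0. Lengths are in mm, angles in rad, forces in N, time in s.
With the tool pointing down it reaches from about 300 to 750 mm from the base axis. Payload 8.5 kg.
Tool frame: the origin (TCP) lies between the finger pads; the fingertips stand 11 mm ahead of it and the grasp point (between the pads) lies 8 mm behind it; z points along the fingers, x is the direction in which the jaws open and shut, and the axes are right-handed (so a half turn about z gives the same grasp; the last joint's range is limited). The gripper opens to 88 mm and grips with 3 to 60 N. Pads are 18 mm wide; open, the fingers measure 123 mm over their backs; the gripper's body (75 mm by 187 mm) begins 45 mm behind the grasp point.
Start: joints at [1.101, 0.381, 1.297, -0, 1.464, -0.215], TCP at [138.621, 532.226, 249.748] pointing down, gripper open.
Joint ranges: [-3.11, 3.11], [-0.89, 2.33], [0.22, 2.48], [-1.42, 4.56], [0.17, 2.85], [-2.88, 2.88]. Speed limits (rad/s): [2.39, 2.39, 3.14, 3.14, 3.14, 3.14].

## Interface

Orientations are given as a rotation vector (axis times angle).
In Python, from plant import bot, get_image, camera_model gives the robot as it stands.
- The arm moves only by the tool move_arm, never from a script. Its argument "steps" is a list of rows, each an object with "dp": the shift along the tool's x, y, z normalised to -1 to 1, where 1 is 100 mm, a list of three; "yaw": the turn about the tool's z normalised to -1 to 1, where 1 is 60 degrees; "claw": the gripper's target within -1 to 1 (shut at 1, half-way at 0, fully open at -1). In form: [{"dp": [x, y, z], "yaw": yaw, "claw": claw}, ...]. A call has 1 to 20 rows; each row is the pose to reach, as a shift and turn from the pose commanded when the call began, along the tool's axes at that moment; what a row does not reach only later rows make up. A row lasts 1/12 s, in which the tool goes at most 41.7 mm and 7.16 degrees, less where a joint would pass 70% of its speed; a pose out of reach is approached as far as the arm can. A call with a number of a shift or a turn outside -1 to 1 is refused whole. A call with a gripper value outside its range is refused whole. The fingers move at their own pace and stop on an object; "newtons" is the grip in N (left out, the last holds). Time passes only in rows, so rows that repeat a pose let the fingers close. It gives the time, the measured TCP pose, the force and the opening at its end, in the units of the state.
- bot.get_obs(): the state, without advancing time (a new reading comes with each control period).
- get_image(name): name is "scene" or "side" or "wrist"; returns (picture, depth): 400x640x3 uint8, blue, green, red; 400x640 float32, mm along the optical axis (not along the pixel's ray), 0 where there is no reading.
- camera_model(name): a dict with "mtx" (3x3 intrinsics, pixels), "world_to_cam" (4x4, takes a point from world to camera coordinates). Camera axes: x right, y down, z forward; pixel columns grow to the right and rows downward; lengths in mm; the calibration is good to about 2 mm. A picture is of the moment at which its call begins: read the wrist's pose just before it. camera_model takes no time and is no camera call; for the wrist camera it gives the pose at the moment of the call.
- bot.job_done(): hands the job in, once; it reports no verdict.
The state is a dict: "clock": time; "joint_positions": joint angles; "dq": joint speeds; "tau": joint torques, N m; "tcp_pos": TCP position; "orientation": TCP orientation; "force": force on the tool from outside, world axes, zero at the start; "ft_torque": the same for the moment, N m; "finger_gap": finger opening in mm.
Only numpy, scipy, OpenCV 4.12 (cv2) and the standard library are available. Lean on these libraries where they do the work, as an engineer would, in place of code of your own. Each camera call takes 0.05 s, during which the arm holds its last target.

## Task

The T-handled pin that traps the bearing in the fixture has seized: a straight pull only lifts the holder off its seat, so work the pin out upwards by twisting it back and forth while you draw it, keeping the holder down on its base all the while. Hang the freed pin upright in the two-rail rest, its collar sitting on both rails, then take the bearing off the fixture and lay it flat and wholly on the dark granite plate. Leave the marker and the brush where they lie.

Things in the scene. Friction and masses are not known exactly. Their poses are not given: they have to be found in the camera images.
- fixture: Fixed dark steel base plate 80 x 120 x 10 mm; origin at the centre of its underside, on the fixture's upright axis. On it stands the holder: a grey block 56 x 104 x 20 mm with a round steel boss 48 mm wide and flat-topped, top 64 mm above the bench. Two guide posts (17 mm heads, tops 50 mm above the bench) stand 41 mm from the axis along +y and -y.
- holder (a joint): How far the holder has been lifted off the base plate along its guide posts, m: 0 seated, 0.015 at the stop. Only its own weight (about 20 N) keeps it down; it cannot turn.
- pin_bar (a point): Centre of the pin's T-bar, the place to grip: bar 70 mm long (the point's x axis), 12 mm thick (y), 14 mm high, on an upright 16 mm stem; z points up along the pin. 101 mm above the pin's lower end, at the start about 117 mm above the bench.
- pin_collar (a point): Centre of the underside of the pin's round collar, 54 mm in diameter and 6 mm thick, 62.5 mm above the pin's lower end and 38.5 mm below the centre of the T-bar. At the start it lies just on top of the bearing.
- pin_tip (a point): Centre of the pin's lower end. Held still or pulled straight, the pin sticks with 35 to 55 N, more than the holder weighs. While it is being twisted (0.4 N m) it draws up easily, about 3 mm for each 0.8 rad stroke at the same time; faster and the holder begins to rise with it. After about 31 mm of rise it slides freely, and is clear of the bearing after 65 mm.
- bearing_center (a point): Centre of the bearing, a plain steel ring with black seals, 62 mm outside diameter, 35 mm bore, 14 mm high, 0.155 kg. It lies flat on the boss of the holder, its centre 71 mm above the bench; the boss under it is narrower (48 mm), so it can be gripped across its outside. z is the ring's axis.
- rest_top (a point): The fixed pin rest: a dark base with two upright parallel aluminium rails, each 120 mm long (along the point's x) and 12 mm thick, with a 32 mm gap between them. The point is midway between the rails at the height of their tops, 75 mm above the bench; y is across the gap, z up. The pin's shank goes down into the gap and its collar sits on both rails.
- plate_top (a point): Centre of the top face of the fixed dark granite plate, 120 x 120 x 20 mm; x and y along its sides, z up; 20 mm above the bench.
- marker_mid (a point): Bystander: black marker, 125 x 18 x 20 mm, lying on the bench; its middle. Leave it alone.
- brush_mid (a point): Bystander: flat brush with a wooden handle, 199 x 36 x 12 mm, lying on the bench; its middle. Leave it alone.
- pin: The plain steel T-handled pin, 0.3 kg; origin at the centre of its lower end, z up along it, x along the T-bar. Its 18 mm shank stands 48 mm deep in the holder. It turns about 0.5 rad either way from where its bar lies along the fixture's x axis (a key, 13.5 mm out from the axis on the +x side, stops it there); at the start it is within 0.2 rad of that middle.
- bearing: The bearing itself; origin at the centre of its underside.
- holder_boss (a point): Centre of the top shoulder of the holder's boss, on which the bearing lies; it rises with the holder.
Mind the look-alikes: they are no part of the job. Leave any orange or yellow look-alike of the bearing alone.

How it is judged:
By the outcome, as a careful person would: the job done as asked, in the order asked, and still so for the second after the job is handed in, with the robot touching nothing.
It also fails if it takes over 72 s, if anything falls off the work surface, if the arm or the gripper's body presses on something with over 40 N, if the wrist force passes 120 N, or if a joint passes its speed limit or range.

## Working session

There is one attempt and no reset: what is moved stays moved. The work goes in short steps, Python scripts to look and compute and a tool call to move; the robot and the scene stay as the last step left them, time stands still between calls to the robot, and variables do not carry over. Pictures are saved under pics/ and viewed, and the job is handed in when it is done.

Besides the shell and the picture viewer there is one more tool, called after "Call:" as name(argument=value, ...), one argument or row to a line, values as JSON. move_arm: Moves the arm, as the interface text tells. Scaled input: -1 to 1 covers 100 mm each way for a shift and 60 degrees each way for a turn. Its arguments: {"type":"object","properties":{"steps":{"type":"array","items":{"type":"object","properties":{"dp":{"type":"array","items":{"type":"number","minimum":-1,"maximum":1}},"yaw":{"type":"number","minimum":-1,"maximum":1},"claw":{"type":"number"}}}},"newtons":{"type":"number"}},"required":["steps"]}

```bash
ls; mkdir -p pics
python3 - <<'E'
from plant import bot,get_image,camera_model
import cv2,numpy as np
print(bot.get_obs())
for n in ["scene","side","wrist"]:
    m=camera_model(n); im,d=get_image(n); cv2.imwrite(f"pics/{n}0.png",im); np.savez(f"pics/{n}0.npz",d=d,K=m["mtx"],T=m["world_to_cam"],im=im)
    print(n,np.round(m["mtx"],1).tolist(),np.round(m["world_to_cam"],3).tolist())
E
```

```text
pics
{'clock': 0.0, 'joint_positions': array([ 1.10070389e+00,  3.81147252e-01,  1.29828904e+00, -1.75126630e-06,
        1.46358297e+00, -2.15296175e-01]), 'dq': array([-0.00010656, -0.00110936,  0.00075798,  0.00026296, -0.00016629,
        0.00090922]), 'tau': array([ 3.98009979e-05, -4.37935710e+01, -2.24554360e+01,  7.13787787e-02,
        3.52141284e-02, -1.14739278e-04]), 'tcp_pos': array([138.49761555, 531.98790382, 249.15439751]), 'orientation': array([ 2.48519561e+00,  1.92082111e+00, -2.02331036e-03]), 'force': array([-0.40666709, -0.14331647,  1.03099633]), 'ft_torque': array([ 0.03723565, -0.03258755,  0.04789651]), 'finger_gap': 88.50497621126318}
scene [[405.3, 0.0, 326.6], [0.0, 405.3, 200.2], [0.0, 0.0, 1.0]] [[0.592, -0.806, -0.007, -253.1], [-0.495, -0.357, -0.792, 378.841], [0.636, 0.472, -0.61, 602.745], [0.0, 0.0, 0.0, 1.0]]
side [[386.6, 0.0, 318.5], [0.0, 386.6, 191.3], [0.0, 0.0, 1.0]] [[-0.985, -0.174, 0.002, 602.972], [-0.104, 0.578, -0.81, 75.724], [0.14, -0.797, -0.587, 1245.357], [0.0, 0.0, 0.0, 1.0]]
wrist [[297.6, 0.0, 322.4], [0.0, 297.6, 201.5], [0.0, 0.0, 1.0]] [[0.253, 0.968, 0.001, -551.505], [0.918, -0.24, 0.315, -42.715], [0.305, -0.079, -0.949, 391.403], [0.0, 0.0, 0.0, 1.0]]
```

View pics/scene0.png

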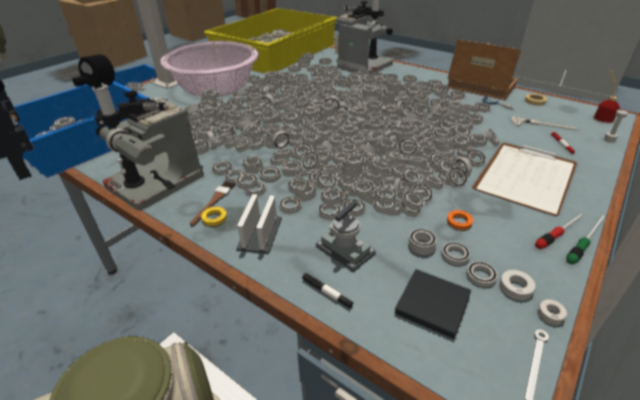

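View pics/side0.png

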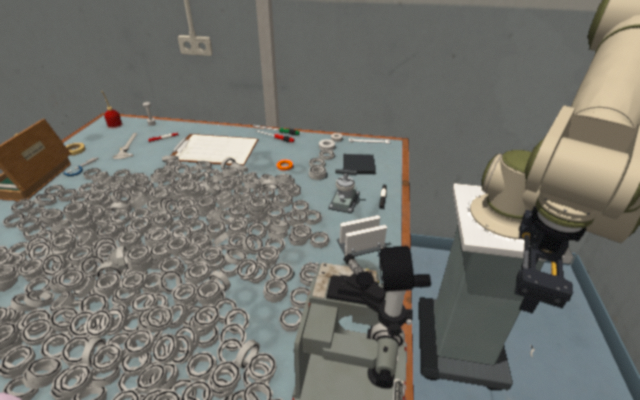

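View pics/wrist0.png

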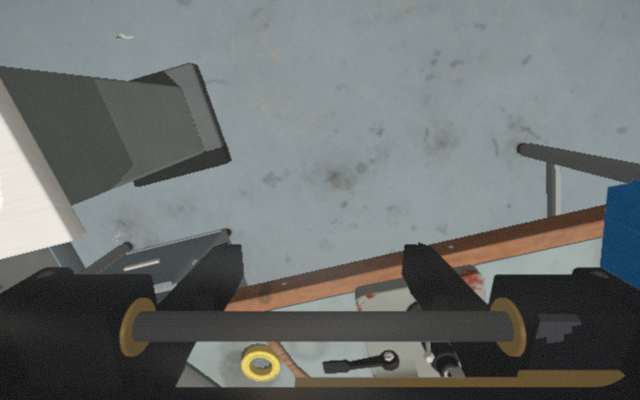

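```bash
cat > h.py <<'E'
import numpy as np,cv2
def load(n):
    z=np.load(f"pics/{n}.npz"); return z["im"],z["d"],z["K"],z["T"]
def cloud(n):
    im,d,K,T=load(n); v,u=np.mgrid[0:400,0:640]
    P=np.stack([(u-K[0,2])/K[0,0]*d,(v-K[1,2])/K[1,1]*d,d],-1)
    R=T[:3,:3];W=(P-T[:3,3])@R
    W[d<=0]=np.nan; return im,W
def proj(n,p):
    im,d,K,T=load(n); c=T[:3,:3]@np.asarray(p)+T[:3,3]; q=K@c; return q[:2]/q[2]
def ray(n,uv,z):
    im,d,K,T=load(n); r=T[:3,:3].T@np.linalg.inv(K)@np.array([uv[0],uv[1],1.]); o=-T[:3,:3].T@T[:3,3]
    return o+r*(z-o[2])/r[2]
def snap(n,name):
    from plant import get_image,camera_model
    m=camera_model(n); im,d=get_image(n); np.savez(f"pics/{name}.npz",d=d,K=m["mtx"],T=m["world_to_cam"],im=im)
    return im
def crop(name,x0,y0,x1,y1,s,out):
    im=load(name)[0][y0:y1,x0:x1]; cv2.imwrite(f"pics/{out}.png",cv2.resize(im,None,fx=s,fy=s,interpolation=cv2.INTER_CUBIC))
E
python3 - <<'E'
from h import *
crop("scene0",220,180,480,340,3,"c0")
crop("side0",310,140,420,270,4,"c1")
im,W=cloud("scene0")
for (u,v) in [(346,210),(342,230),(340,245),(345,258),(260,215),(265,200),(435,300),(327,290),(425,240),(215,215),(490,180)]:
    print(u,v,np.round(W[v,u],1))
E
```

```text
346 210 [517.6  13.7 122.3]
342 230 [496.5   8.7  83.1]
340 245 [499.6  15.3  32.4]
345 258 [491.8  -4.1   9.3]
260 215 [491.2 256.9   8.1]
265 200 [554.1 300.1  -2.4]
435 300 [ 492.5 -218.3   19.9]
327 290 [390.1 -28.7  15.9]
425 240 [ 658.3 -120.8    1.9]
215 215 [430.3 359.6  -0.8]
490 180 [ 995.2 -162.3    2.3]
```

View pics/c0.png

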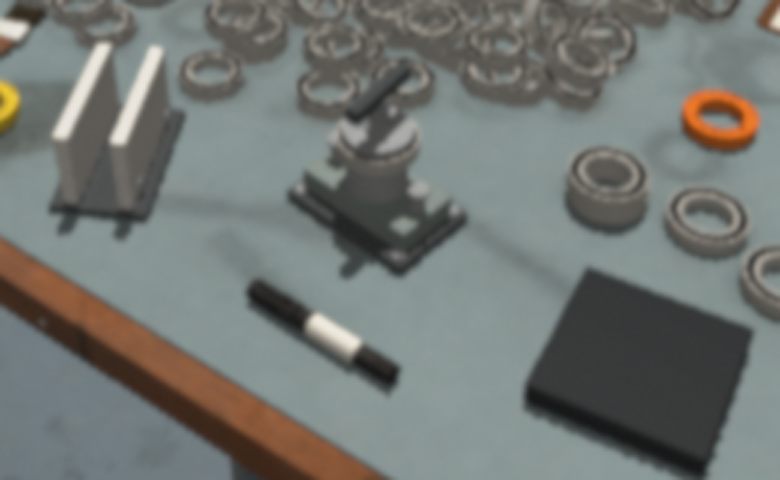

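View pics/c1.png

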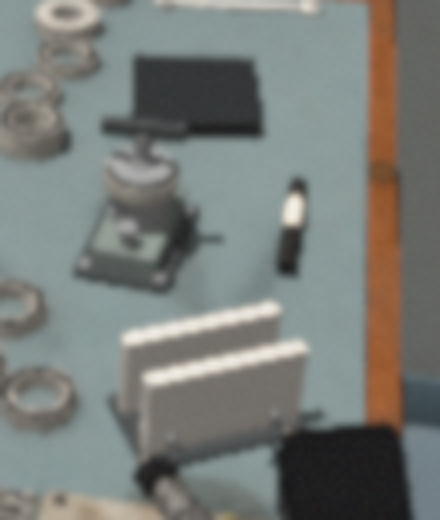

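Run:
```python
from h import *
for n in ["scene0","side0"]:
    im,W=cloud(n); P=W.reshape(-1,3); P=P[~np.isnan(P[:,0])]
    def sel(cx,cy,r,z0,z1):
        m=(np.hypot(P[:,0]-cx,P[:,1]-cy)<r)&(P[:,2]>z0)&(P[:,2]<z1); return P[m]
    for nm,a in dict(bar=(508,8,60,112,135),bear=(505,8,50,68,90),base=(505,8,90,4,16),rail=(500,250,120,69,82),plate=(480,-215,110,14,27)).items():
        q=sel(*a)
        if len(q)<4: print(n,nm,len(q)); continue
        r=cv2.minAreaRect(q[:,:2].astype(np.float32)); print(n,nm,len(q),np.round(q.mean(0),1),r)
```

```text
scene0 bar 175 [517.6  14.7 119.8] ((520.9825439453125, 15.50780963897705), (13.52698802947998, 69.38491821289062), 89.19515228271484)
scene0 bear 410 [511.6   8.7  79.4] ((517.6072998046875, 12.8612060546875), (54.00735855102539, 60.86698913574219), 45.94670486450195)
scene0 base 487 [497.8   0.9   8.9] ((521.3377075195312, 15.433082580566406), (119.61033630371094, 81.30797576904297), 82.1070785522461)
scene0 rail 347 [445.6 215.4  72.9] ((448.3321838378906, 217.1561279296875), (116.51788330078125, 56.324256896972656), 27.460128784179688)
scene0 plate 2985 [ 490.5 -216.7   18.6] ((494.2051696777344, -214.2142791748047), (122.15330505371094, 119.98178100585938), 7.099071979522705)
side0 bar 102 [522.   24.1 119.9] ((521.9549560546875, 23.122478485107422), (18.66674041748047, 68.77333068847656), 89.66275787353516)
side0 bear 184 [519.2  31.6  80.3] ((520.2094116210938, 24.09815788269043), (54.32453918457031, 58.63634490966797), 45.1218147277832)
side0 base 205 [514.9  46.4   9.5] ((507.71893310546875, 26.326190948486328), (115.98967742919922, 107.71967315673828), 81.80668640136719)
side0 rail 329 [448.  223.4  73.7] ((448.41455078125, 220.86752319335938), (116.419677734375, 60.04585647583008), 28.64628028869629)
side0 plate 535 [ 494.8 -205.2   19.3] ((494.9151306152344, -208.40618896484375), (118.36439514160156, 126.08963012695312), 7.129098892211914)
```

Call:
move_arm(
  steps=[
    {"dp":[-0.8,1.0,0],"yaw":0,"claw":-1},
    {"dp":[-0.8,1.0,0],"yaw":0,"claw":-1},
    {"dp":[-0.8,1.0,0],"yaw":0,"claw":-1},
    {"dp":[-0.8,1.0,0],"yaw":0,"claw":-1},
  ],
)

```text
clock: 0.48
tcp_pos: [217.8, 425.9, 249.7]
orientation: [2.488, 1.915, -0.001]
force: [0.2, 0.6, 0.1]
finger_gap: 87.9
```

Call:
move_arm(
  steps=[
    {"dp":[-0.8,1.0,0],"yaw":0,"claw":-1},
    {"dp":[-0.8,1.0,0],"yaw":0,"claw":-1},
    {"dp":[-0.8,1.0,0],"yaw":0,"claw":-1},
    {"dp":[-0.8,1.0,0],"yaw":0,"claw":-1},
  ],
)

```text
clock: 0.82
tcp_pos: [294.8, 323.4, 249.7]
orientation: [2.49, 1.914, -0.0]
force: [0.9, 0.2, 0.4]
finger_gap: 87.9
```

Call:
move_arm(
  steps=[
    {"dp":[-0.8,1.0,0],"yaw":0,"claw":-1},
    {"dp":[-0.8,1.0,0],"yaw":0,"claw":-1},
    {"dp":[-0.8,1.0,0],"yaw":0,"claw":-1},
    {"dp":[-0.8,1.0,0],"yaw":0,"claw":-1},
  ],
)

```text
clock: 1.15
tcp_pos: [371.6, 220.8, 249.6]
orientation: [2.49, 1.914, 0.0]
force: [-0.5, 0.4, -0.7]
finger_gap: 88.2
```

Run:
```python
from h import *
snap("wrist","w1"); crop("w1",0,0,640,400,1.25,"w1v")
im,d,K,T=load("w1"); print(-T[:3,:3].T@T[:3,3], T[2,:3])
for p in [(521,16,117),(521,16,70),(448,219,75),(494,-212,20)]: print(proj("w1",p))
```

```text
[292.42627962 243.36331288 385.70240651] [ 0.30551704 -0.08029339 -0.94879519]
[182.66126845 357.94440693]
[198.69106145 328.54765773]
[336.38475084 245.07583646]
[ 62.699618   322.38192644]
```

View pics/w1v.png

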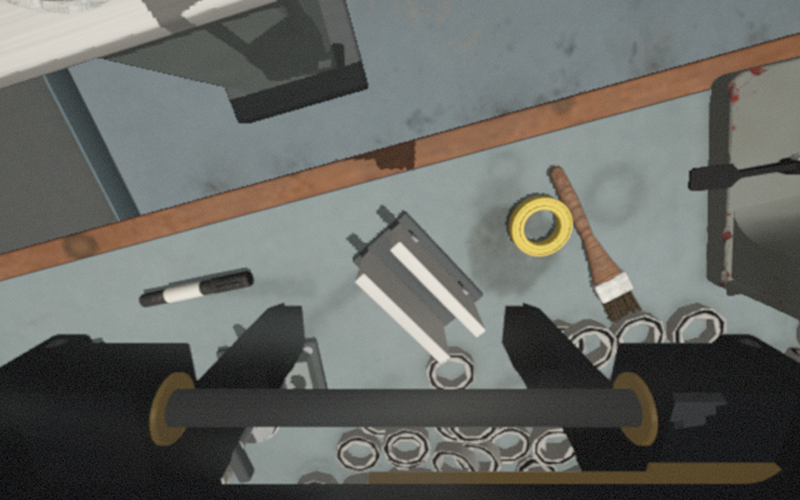

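Run:
```python
from h import *
im,W=cloud("w1"); P=W.reshape(-1,3); P=P[~np.isnan(P[:,0])]
m=(np.hypot(P[:,0]-448,P[:,1]-219)<75)
print(np.histogram(P[m][:,2],bins=range(-4,90,4)))
q=P[m&(P[:,2]>71)&(P[:,2]<80)]; print(len(q),q.mean(0),cv2.minAreaRect(q[:,:2].astype(np.float32)))
# image-based: white rail tops
crop("w1",270,180,400,300,6,"w1r")
```

```text
(array([  75, 2511,  199, 1965,  116,  125,  146,  142,  147,  140,  149,
        145,  159,  164,  158,  176,  172,  191,  179,  813, 1278,    0,
          0]), array([-4,  0,  4,  8, 12, 16, 20, 24, 28, 32, 36, 40, 44, 48, 52, 56, 60,
       64, 68, 72, 76, 80, 84, 88]))
2130 [444.35333848 219.38972349  75.99376121] ((447.61236572265625, 219.96380615234375), (120.62234497070312, 56.383811950683594), 27.739492416381836)
```

View pics/w1r.png

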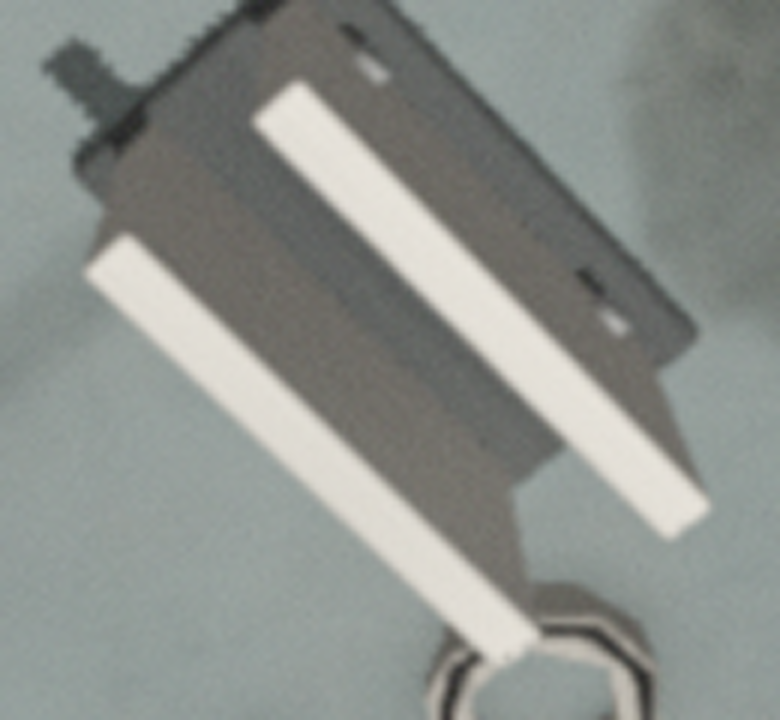

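Call:
move_arm(
  steps=[
    {"dp":[-0.4,0.5,0],"yaw":0,"claw":-1},
    {"dp":[-0.4,0.5,0],"yaw":0,"claw":-1},
    {"dp":[-0.4,0.5,0],"yaw":0,"claw":-1},
  ],
)

```text
clock: 1.45
tcp_pos: [408.1, 172.2, 249.6]
orientation: [2.487, 1.919, -0.0]
force: [-0.6, 0.0, -0.0]
finger_gap: 87.9
```

Call:
move_arm(
  steps=[
    {"dp":[-1.0,0.4,0],"yaw":0,"claw":-1},
    {"dp":[-1.0,0.4,0],"yaw":0,"claw":-1},
    {"dp":[-1.0,0.4,0],"yaw":0,"claw":-1},
    {"dp":[-1.0,0.4,0],"yaw":0,"claw":-1},
  ],
)

```text
clock: 1.78
tcp_pos: [420.4, 64.8, 249.7]
orientation: [2.488, 1.918, -0.001]
force: [-0.6, 1.1, -0.3]
finger_gap: 88.1
```

Run:
```python
from h import *
snap("wrist","w2"); crop("w2",0,0,640,400,1.25,"w2v")
im,W=cloud("w2"); P=W.reshape(-1,3); P=P[~np.isnan(P[:,0])]
for nm,a in dict(bar=(521,16,60,110,135),bear=(521,16,45,68,90),coll=(521,16,45,79,90),hold=(521,16,90,24,38),base=(521,16,90,6,14)).items():
    q=P[(np.hypot(P[:,0]-a[0],P[:,1]-a[1])<a[2])&(P[:,2]>a[3])&(P[:,2]<a[4])]
    if len(q)>4: print(nm,len(q),q.mean(0),np.percentile(q[:,2],[2,50,98]),cv2.minAreaRect(q[:,:2].astype(np.float32)))
```

```text
bar 627 [511.541998    21.77670831 123.01958582] [113.82800161 124.44627386 126.06799679] ((517.4176025390625, 21.19375228881836), (59.149436950683594, 13.818873405456543), 0.0411275252699852)
bear 1533 [514.52565804  25.04854274  82.40249368] [69.56654572 84.98100028 87.15821175] ((520.0530395507812, 21.415746688842773), (60.92138671875, 55.49440002441406), 69.463134765625)
coll 1152 [517.75661575  24.41753846  84.60245076] [79.13388635 85.39066912 87.79086178] ((520.2361450195312, 21.4904727935791), (60.65296936035156, 55.203895568847656), 69.463134765625)
hold 1494 [511.45923638  26.49772103  31.07723261] [25.31351941 31.23388573 36.23792643] ((523.2429809570312, 20.4222412109375), (103.9929428100586, 56.89837646484375), 82.29148864746094)
base 1149 [499.75095014  31.66370019  10.98427516] [ 7.32165991 11.12190474 13.6754001 ] ((522.53271484375, 20.675331115722656), (119.98880767822266, 79.49336242675781), 81.43528747558594)
```

View pics/w2v.png

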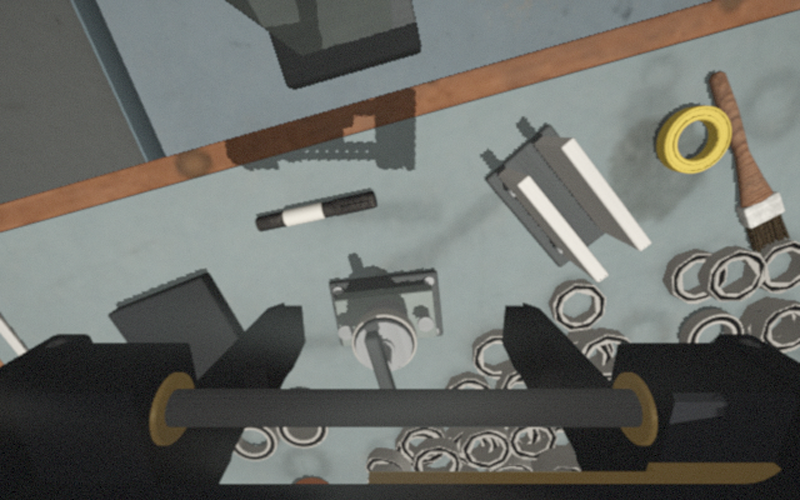

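Call:
move_arm(
  steps=[
    {"dp":[-0.06,0.4,0],"yaw":-0.11,"claw":-1},
    {"dp":[-0.12,0.8,0],"yaw":-0.2,"claw":-1},
    {"dp":[-0.167,1.0,0.3],"yaw":-0.246,"claw":-1},
    {"dp":[-0.167,1.0,0.6],"yaw":-0.246,"claw":-1},
    {"dp":[-0.167,1.0,0.85],"yaw":-0.246,"claw":-1},
    {"dp":[-0.167,1.0,0.85],"yaw":-0.246,"claw":-1},
  ],
)

```text
clock: 2.33
tcp_pos: [510.6, 27.6, 160.4]
orientation: [-2.211, -2.221, 0.007]
force: [-0.5, 0.2, -0.6]
finger_gap: 88.1
```

Run:
```python
from h import *
snap("side","s3"); snap("scene","c3"); snap("wrist","w3")
crop("s3",300,130,420,250,5,"s3v"); crop("c3",260,150,420,280,5,"c3v"); crop("w3",0,0,640,400,1.25,"w3v")
from plant import bot
o=bot.get_obs(); print(o["tcp_pos"],o["orientation"],o["joint_positions"])
```

```text
[513.18426573  26.31752442 166.13370485] [2.21559557e+00 2.22562495e+00 1.72562082e-03] [-1.79581108e-01  3.97515928e-01  1.53375072e+00  2.59234873e-04
  1.20874143e+00 -1.75498555e+00]
```

View pics/s3v.png

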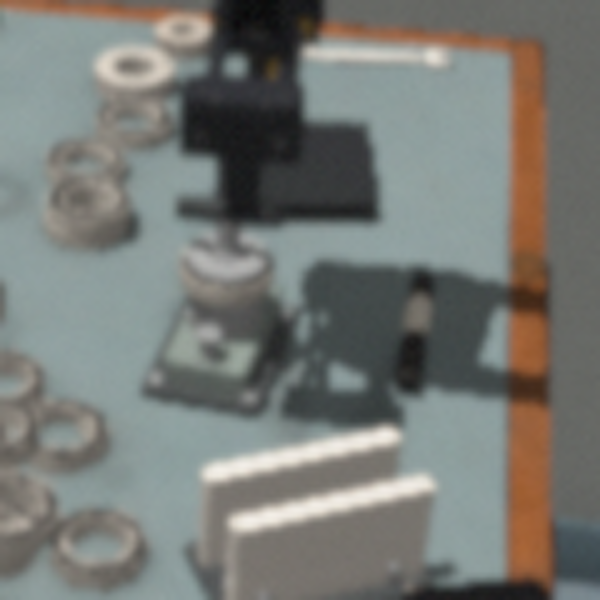

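View pics/c3v.png

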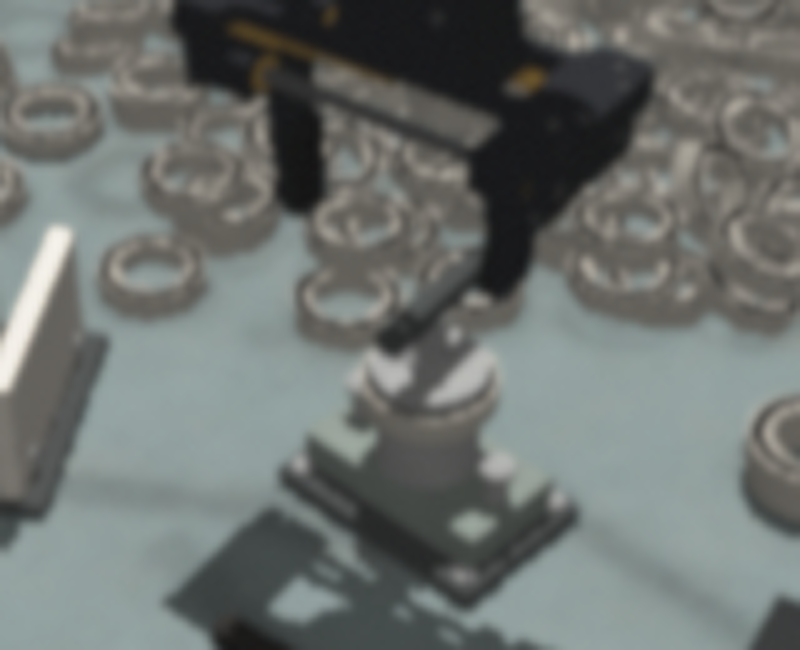

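View pics/w3v.png

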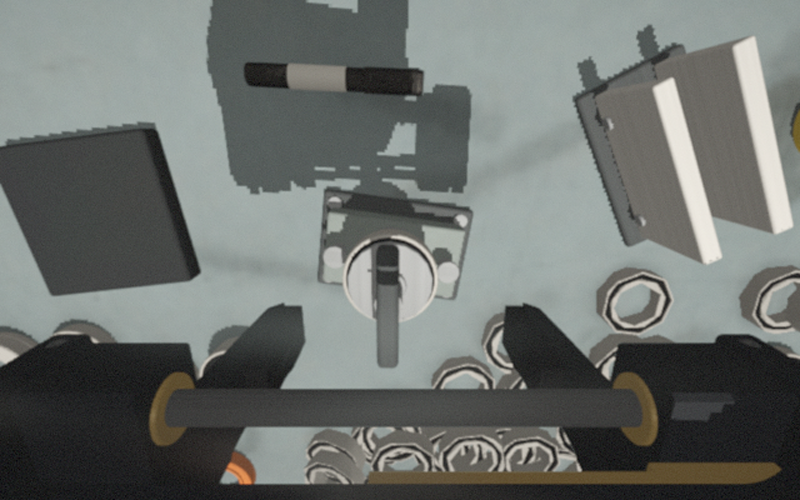

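Run:
```python
from h import *
im,W=cloud("w3"); P=W.reshape(-1,3); P=P[~np.isnan(P[:,0])]
for nm,a in dict(bar=(521,18,42,119,130),coll=(521,18,45,79,90),hold=(521,18,90,24,38),base=(521,18,90,6,14),rail=(448,219,90,72,80),plate=(494,-210,110,16,25)).items():
    q=P[(np.hypot(P[:,0]-a[0],P[:,1]-a[1])<a[2])&(P[:,2]>a[3])&(P[:,2]<a[4])]
    if len(q)>4: print(nm,len(q),q.mean(0),np.percentile(q[:,2],[2,50,98]),cv2.minAreaRect(q[:,:2].astype(np.float32)))
```

```text
bar 1708 [519.75519671  20.18733581 124.52538814] [121.67537372 124.7246815  126.08527747] ((522.6201782226562, 20.037981033325195), (11.948539733886719, 69.41474914550781), 89.05720520019531)
coll 2547 [519.95272441  21.07576259  84.66571667] [79.090387   85.41362561 87.07095492] ((522.2137451171875, 20.22393798828125), (61.0583610534668, 59.250301361083984), 84.82899475097656)
hold 2515 [510.59833683  20.43967765  31.07583579] [26.06763783 31.21808405 34.01821437] ((523.02587890625, 20.355133056640625), (104.11571502685547, 56.1053581237793), 81.8973159790039)
base 2094 [499.79711563  21.03756902  11.01928995] [ 7.87958218 11.10048558 13.64214052] ((523.0585327148438, 20.271621704101562), (120.14909362792969, 79.79867553710938), 82.23236083984375)
rail 6544 [443.2255706  217.3017771   76.01967389] [72.46093756 76.29617571 77.82910749] ((447.675048828125, 219.34396362304688), (120.5238265991211, 58.155677795410156), 27.80896759033203)
plate 15129 [ 493.22821111 -207.62942412   20.76506875] [18.58475015 20.82312215 22.26867792] ((497.2379455566406, -210.17864990234375), (120.1488037109375, 121.57978057861328), 7.006214141845703)
```

Call:
move_arm(
  steps=[
    {"dp":[-0.062,0.095,0.0],"yaw":0.018,"claw":-1},
    {"dp":[-0.062,0.095,0.2],"yaw":0.018,"claw":-1},
    {"dp":[-0.062,0.095,0.4],"yaw":0.018,"claw":-1},
    {"dp":[-0.062,0.095,0.4],"yaw":0.018,"claw":-1},
    {"dp":[-0.062,0.095,0.4],"yaw":0.018,"claw":-1},
  ],
)

```text
clock: 2.9
tcp_pos: [522.6, 19.2, 126.1]
orientation: [2.238, 2.204, 0.001]
force: [0.9, 0.3, -0.1]
finger_gap: 88.1
```

Call:
move_arm(
  steps=[
    {"dp":[0.009,0,0.041],"yaw":0,"claw":-1},
    {"dp":[0.009,0,0.041],"yaw":0,"claw":0.5},
    {"dp":[0.009,0,0.041],"yaw":0,"claw":0.7},
    {"dp":[0.009,0,0.041],"yaw":0,"claw":0.7},
    {"dp":[0.009,0,0.041],"yaw":0,"claw":1},
    {"dp":[0.009,0,0.041],"yaw":0,"claw":1},
    {"dp":[0.009,0,0.041],"yaw":0,"claw":1},
    {"dp":[0.009,0,0.041],"yaw":0,"claw":1},
  ],
  newtons=20,
)

```text
clock: 3.57
tcp_pos: [522.4, 19.5, 120.7]
orientation: [2.239, 2.203, 0.0]
force: [-0.0, 0.2, -0.6]
finger_gap: 43.5
```

Call:
move_arm(
  steps=[
    {"dp":[0.003,0,-0.012],"yaw":0,"claw":1},
    {"dp":[0.003,0,-0.012],"yaw":0,"claw":1},
    {"dp":[0.003,0,-0.012],"yaw":0,"claw":1},
    {"dp":[0.003,0,-0.012],"yaw":0,"claw":1},
    {"dp":[0.003,0,-0.012],"yaw":0,"claw":1},
    {"dp":[0.003,0,-0.012],"yaw":0,"claw":1},
    {"dp":[0.003,0,-0.012],"yaw":0,"claw":1},
    {"dp":[0.003,0,-0.012],"yaw":0,"claw":1},
  ],
  newtons=20,
)

```text
clock: 4.23
tcp_pos: [522.4, 19.6, 121.9]
orientation: [2.239, 2.203, -0.0]
force: [-0.1, -2.7, 1.0]
finger_gap: 13.4
```

Call:
move_arm(
  steps=[
    {"dp":[0,0,0],"yaw":0,"claw":1},
    {"dp":[0,0,0],"yaw":0,"claw":1},
    {"dp":[0,0,0],"yaw":0,"claw":1},
  ],
  newtons=60,
)

```text
clock: 4.48
tcp_pos: [522.4, 19.7, 121.9]
orientation: [2.239, 2.203, -0.0]
force: [-0.5, -3.4, 1.0]
finger_gap: 11.9
```

Run:
```python
from h import *
from plant import bot
o=bot.get_obs(); print({k:np.round(o[k],3) for k in ["tcp_pos","force","ft_torque","finger_gap"]})
snap("side","s4"); crop("s4",300,130,420,250,5,"s4v")
```

```text
{'tcp_pos': array([522.421,  19.728, 121.907]), 'force': array([-0.476, -3.408,  1.032]), 'ft_torque': array([-0.589,  0.01 ,  0.013]), 'finger_gap': np.float64(11.893)}
```

View pics/s4v.png

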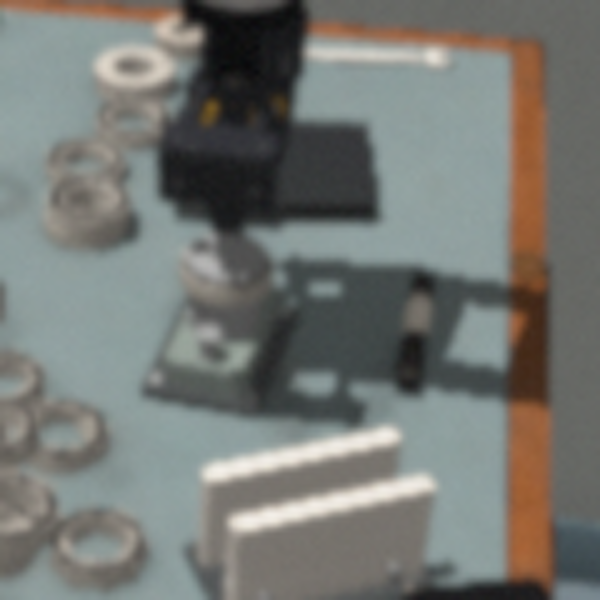

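Call:
move_arm(
  steps=[
    {"dp":[0,0,0],"yaw":0.08,"claw":1},
    {"dp":[0,0,-0.003],"yaw":0.16,"claw":1},
    {"dp":[0,0,-0.006],"yaw":0.24,"claw":1},
    {"dp":[0,0,-0.009],"yaw":0.32,"claw":1},
    {"dp":[0,0,-0.012],"yaw":0.4,"claw":1},
    {"dp":[0,0,-0.015],"yaw":0.46,"claw":1},
  ],
)

```text
clock: 5.03
tcp_pos: [521.6, 20.0, 122.2]
orientation: [-2.702, -1.6, 0.003]
force: [1.8, -2.3, -11.8]
finger_gap: 11.6
```

```bash
cat > st.py <<'E'
from h import *
from plant import bot
o=bot.get_obs(); print({k:np.round(o[k],2) for k in ["clock","tcp_pos","force","ft_torque","finger_gap"]}, 'q6',o["joint_positions"][5])
r=o["orientation"]; print("xang",2*np.degrees(np.arctan2(r[1],r[0])))
E
python3 st.py
```

```text
{'clock': np.float64(5.03), 'tcp_pos': array([521.57,  20.03, 122.2 ]), 'force': array([  1.8 ,  -2.35, -11.77]), 'ft_torque': array([-0.44, -0.4 , -0.02]), 'finger_gap': np.float64(11.59)} q6 -1.2577343224504605
xang -298.7473805391288
```

Call:
move_arm(
  steps=[
    {"dp":[0,0,0],"yaw":-0.09,"claw":1},
    {"dp":[0,0,-0.002],"yaw":-0.18,"claw":1},
    {"dp":[0,0,-0.006],"yaw":-0.27,"claw":1},
    {"dp":[0,0,-0.01],"yaw":-0.36,"claw":1},
    {"dp":[0,0,-0.014],"yaw":-0.45,"claw":1},
    {"dp":[0,0,-0.018],"yaw":-0.54,"claw":1},
    {"dp":[0,0,-0.022],"yaw":-0.63,"claw":1},
    {"dp":[0,0,-0.025],"yaw":-0.7,"claw":1},
  ],
)

```text
clock: 5.7
tcp_pos: [521.5, 19.9, 124.5]
orientation: [-1.938, -2.469, 0.002]
force: [0.6, -4.0, -7.1]
finger_gap: 11.9
```

```bash
python3 st.py
```

```text
{'clock': np.float64(5.7), 'tcp_pos': array([521.53,  19.92, 124.5 ]), 'force': array([ 0.55, -4.03, -7.13]), 'ft_torque': array([-0.79,  0.04, -0.18]), 'finger_gap': np.float64(11.85)} q6 -1.999234598278613
xang -256.26817048752275
```

Call:
move_arm(
  steps=[
    {"dp":[0,0,0],"yaw":0.09,"claw":1},
    {"dp":[0,0,-0.003],"yaw":0.18,"claw":1},
    {"dp":[0,0,-0.007],"yaw":0.27,"claw":1},
    {"dp":[0,0,-0.011],"yaw":0.36,"claw":1},
    {"dp":[0,0,-0.015],"yaw":0.45,"claw":1},
    {"dp":[0,0,-0.019],"yaw":0.54,"claw":1},
    {"dp":[0,0,-0.023],"yaw":0.63,"claw":1},
    {"dp":[0,0,-0.026],"yaw":0.71,"claw":1},
    {"dp":[0,0,-0.026],"yaw":0.62,"claw":1},
    {"dp":[0,0,-0.029],"yaw":0.53,"claw":1},
    {"dp":[0,0,-0.033],"yaw":0.44,"claw":1},
    {"dp":[0,0,-0.037],"yaw":0.35,"claw":1},
    {"dp":[0,0,-0.041],"yaw":0.26,"claw":1},
    {"dp":[0,0,-0.045],"yaw":0.17,"claw":1},
    {"dp":[0,0,-0.049],"yaw":0.08,"claw":1},
    {"dp":[0,0,-0.052],"yaw":0.0,"claw":1},
  ],
)

```text
clock: 7.03
tcp_pos: [521.5, 19.9, 129.8]
orientation: [-1.938, -2.469, 0.003]
force: [0.2, -2.7, -8.7]
finger_gap: 11.4
```

```bash
python3 st.py
python3 - <<'E'
from h import *
snap("side","s5"); crop("s5",300,130,420,250,5,"s5v")
E
```

```text
{'clock': np.float64(7.03), 'tcp_pos': array([521.48,  19.9 , 129.82]), 'force': array([ 0.22, -2.71, -8.68]), 'ft_torque': array([-0.76,  0.  , -0.07]), 'finger_gap': np.float64(11.43)} q6 -1.9993231315987112
xang -256.2585486048835
```

View pics/s5v.png

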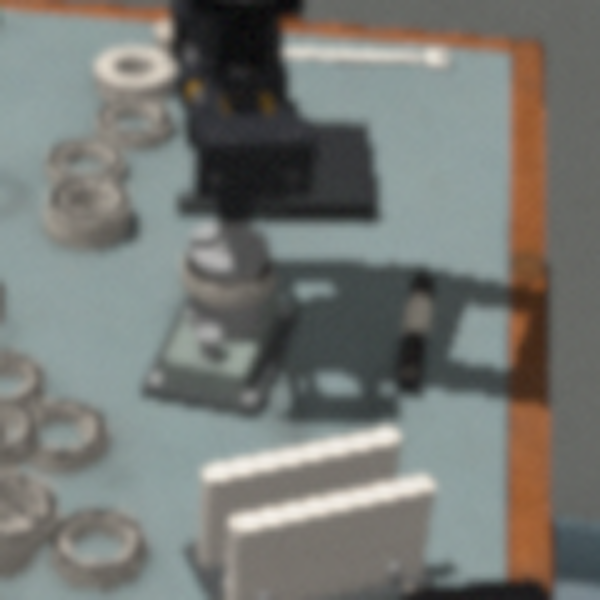

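Call:
move_arm(
  steps=[
    {"dp":[0,0,0],"yaw":0.09,"claw":1},
    {"dp":[0,0,-0.003],"yaw":0.18,"claw":1},
    {"dp":[0,0,-0.007],"yaw":0.27,"claw":1},
    {"dp":[0,0,-0.011],"yaw":0.36,"claw":1},
    {"dp":[0,0,-0.015],"yaw":0.45,"claw":1},
    {"dp":[0,0,-0.019],"yaw":0.54,"claw":1},
    {"dp":[0,0,-0.023],"yaw":0.63,"claw":1},
    {"dp":[0,0,-0.026],"yaw":0.71,"claw":1},
    {"dp":[0,0,-0.026],"yaw":0.62,"claw":1},
    {"dp":[0,0,-0.029],"yaw":0.53,"claw":1},
    {"dp":[0,0,-0.033],"yaw":0.44,"claw":1},
    {"dp":[0,0,-0.037],"yaw":0.35,"claw":1},
    {"dp":[0,0,-0.041],"yaw":0.26,"claw":1},
    {"dp":[0,0,-0.045],"yaw":0.17,"claw":1},
    {"dp":[0,0,-0.049],"yaw":0.08,"claw":1},
    {"dp":[0,0,-0.052],"yaw":0.0,"claw":1},
  ],
)

```text
clock: 8.42
tcp_pos: [521.5, 20.0, 135.2]
orientation: [-1.941, -2.467, 0.002]
force: [-0.7, -2.5, -10.0]
finger_gap: 12.0
```

```bash
python3 st.py
python3 - <<'E'
from h import *
snap("wrist","w6"); crop("w6",160,100,480,400,2.4,"w6v")
im,W=cloud("w6"); P=W.reshape(-1,3); P=P[~np.isnan(P[:,0])]
for nm,a in dict(hold=(521,18,90,24,48),base=(521,18,90,6,14)).items():
    q=P[(np.hypot(P[:,0]-a[0],P[:,1]-a[1])<a[2])&(P[:,2]>a[3])&(P[:,2]<a[4])]
    if len(q)>4: print(nm,len(q),np.percentile(q[:,2],[2,50,98]),cv2.minAreaRect(q[:,:2].astype(np.float32)))
E
```

```text
{'clock': np.float64(8.42), 'tcp_pos': array([521.5 ,  19.99, 135.25]), 'force': array([ -0.69,  -2.48, -10.02]), 'ft_torque': array([-0.62,  0.11, -0.12]), 'finger_gap': np.float64(11.96)} q6 -1.9972757807208306
xang -256.37176923010344
hold 2896 [26.00953654 31.19690368 32.95853789] ((523.1299438476562, 20.365673065185547), (104.31683349609375, 56.02720260620117), 82.2714614868164)
base 2498 [ 7.73089064 11.12495614 13.72824297] ((522.9229125976562, 20.091419219970703), (119.86138153076172, 79.35847473144531), 82.04827880859375)
```

View pics/w6v.png

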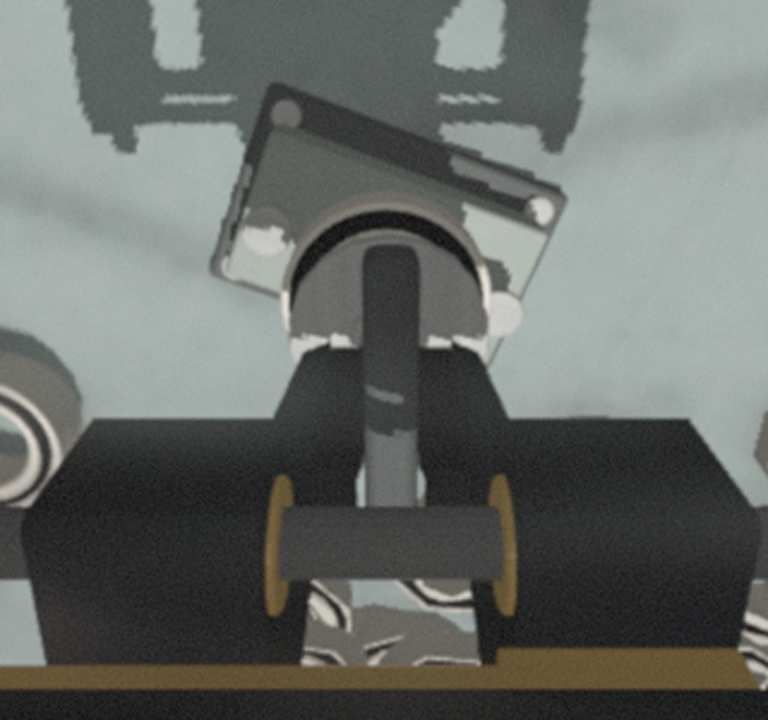

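Call:
move_arm(
  steps=[
    {"dp":[0,0,0],"yaw":0.09,"claw":1},
    {"dp":[0,0,-0.003],"yaw":0.18,"claw":1},
    {"dp":[0,0,-0.007],"yaw":0.27,"claw":1},
    {"dp":[0,0,-0.011],"yaw":0.36,"claw":1},
    {"dp":[0,0,-0.015],"yaw":0.45,"claw":1},
    {"dp":[0,0,-0.019],"yaw":0.54,"claw":1},
    {"dp":[0,0,-0.023],"yaw":0.63,"claw":1},
    {"dp":[0,0,-0.026],"yaw":0.71,"claw":1},
    {"dp":[0,0,-0.026],"yaw":0.62,"claw":1},
    {"dp":[0,0,-0.029],"yaw":0.53,"claw":1},
    {"dp":[0,0,-0.033],"yaw":0.44,"claw":1},
    {"dp":[0,0,-0.037],"yaw":0.35,"claw":1},
    {"dp":[0,0,-0.041],"yaw":0.26,"claw":1},
    {"dp":[0,0,-0.045],"yaw":0.17,"claw":1},
    {"dp":[0,0,-0.049],"yaw":0.08,"claw":1},
    {"dp":[0,0,-0.052],"yaw":0.0,"claw":1},
  ],
)

```text
clock: 9.8
tcp_pos: [521.9, 19.8, 140.2]
orientation: [-1.944, -2.466, 0.002]
force: [2.2, -3.9, -13.6]
finger_gap: 11.6
```

Call:
move_arm(
  steps=[
    {"dp":[0,0,0],"yaw":0.09,"claw":1},
    {"dp":[0,0,-0.003],"yaw":0.18,"claw":1},
    {"dp":[0,0,-0.007],"yaw":0.27,"claw":1},
    {"dp":[0,0,-0.011],"yaw":0.36,"claw":1},
    {"dp":[0,0,-0.015],"yaw":0.45,"claw":1},
    {"dp":[0,0,-0.019],"yaw":0.54,"claw":1},
    {"dp":[0,0,-0.023],"yaw":0.63,"claw":1},
    {"dp":[0,0,-0.026],"yaw":0.71,"claw":1},
    {"dp":[0,0,-0.026],"yaw":0.62,"claw":1},
    {"dp":[0,0,-0.029],"yaw":0.53,"claw":1},
    {"dp":[0,0,-0.033],"yaw":0.44,"claw":1},
    {"dp":[0,0,-0.037],"yaw":0.35,"claw":1},
    {"dp":[0,0,-0.041],"yaw":0.26,"claw":1},
    {"dp":[0,0,-0.045],"yaw":0.17,"claw":1},
    {"dp":[0,0,-0.049],"yaw":0.08,"claw":1},
    {"dp":[0,0,-0.052],"yaw":0.0,"claw":1},
  ],
)

```text
clock: 11.13
tcp_pos: [522.1, 19.8, 145.9]
orientation: [-1.944, -2.467, 0.001]
force: [1.1, -3.8, -10.1]
finger_gap: 11.7
```

Call:
move_arm(
  steps=[
    {"dp":[0,0,0],"yaw":0.09,"claw":1},
    {"dp":[0,0,-0.003],"yaw":0.18,"claw":1},
    {"dp":[0,0,-0.007],"yaw":0.27,"claw":1},
    {"dp":[0,0,-0.011],"yaw":0.36,"claw":1},
    {"dp":[0,0,-0.015],"yaw":0.45,"claw":1},
    {"dp":[0,0,-0.019],"yaw":0.54,"claw":1},
    {"dp":[0,0,-0.023],"yaw":0.63,"claw":1},
    {"dp":[0,0,-0.026],"yaw":0.71,"claw":1},
    {"dp":[0,0,-0.026],"yaw":0.62,"claw":1},
    {"dp":[0,0,-0.029],"yaw":0.53,"claw":1},
    {"dp":[0,0,-0.033],"yaw":0.44,"claw":1},
    {"dp":[0,0,-0.037],"yaw":0.35,"claw":1},
    {"dp":[0,0,-0.041],"yaw":0.26,"claw":1},
    {"dp":[0,0,-0.045],"yaw":0.17,"claw":1},
    {"dp":[0,0,-0.049],"yaw":0.08,"claw":1},
    {"dp":[0,0,-0.052],"yaw":0.0,"claw":1},
  ],
)

```text
clock: 12.47
tcp_pos: [522.2, 19.9, 151.3]
orientation: [-1.944, -2.467, 0.001]
force: [0.7, -1.6, -6.8]
finger_gap: 11.6
```

```bash
python3 st.py
python3 - <<'E'
from h import *
snap("wrist","w7"); crop("w7",160,100,480,400,2.4,"w7v")
im,W=cloud("w7"); P=W.reshape(-1,3); P=P[~np.isnan(P[:,0])]
for nm,a in dict(hold=(521,18,90,24,48),base=(521,18,90,6,14)).items():
    q=P[(np.hypot(P[:,0]-a[0],P[:,1]-a[1])<a[2])&(P[:,2]>a[3])&(P[:,2]<a[4])]
    if len(q)>4: print(nm,len(q),np.percentile(q[:,2],[2,50,98]),cv2.minAreaRect(q[:,:2].astype(np.float32)))
E
```

```text
{'clock': np.float64(12.47), 'tcp_pos': array([522.16,  19.85, 151.25]), 'force': array([ 0.71, -1.64, -6.84]), 'ft_torque': array([-0.75, -0.18, -0.13]), 'finger_gap': np.float64(11.6)} q6 -1.995428916394122
xang -256.48087127104935
hold 2512 [26.31797073 31.16934216 32.87083137] ((523.4072265625, 20.359111785888672), (104.36260986328125, 56.4666748046875), 82.06926727294922)
base 2291 [ 7.88238069 11.09773487 13.60592235] ((523.0269775390625, 20.38448715209961), (120.15432739257812, 79.44171142578125), 82.18496704101562)
```

View pics/w7v.png

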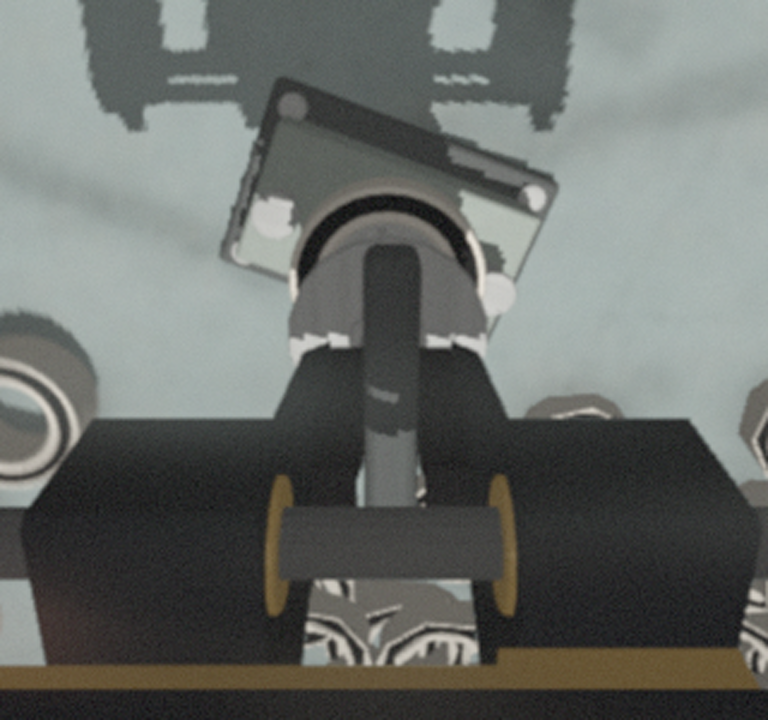

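Call:
move_arm(
  steps=[
    {"dp":[0,0,0],"yaw":0.09,"claw":1},
    {"dp":[0,0,-0.003],"yaw":0.18,"claw":1},
    {"dp":[0,0,-0.007],"yaw":0.27,"claw":1},
    {"dp":[0,0,-0.011],"yaw":0.36,"claw":1},
    {"dp":[0,0,-0.015],"yaw":0.45,"claw":1},
    {"dp":[0,0,-0.019],"yaw":0.54,"claw":1},
    {"dp":[0,0,-0.023],"yaw":0.63,"claw":1},
    {"dp":[0,0,-0.026],"yaw":0.71,"claw":1},
    {"dp":[0,0,-0.026],"yaw":0.62,"claw":1},
    {"dp":[0,0,-0.029],"yaw":0.53,"claw":1},
    {"dp":[0,0,-0.033],"yaw":0.44,"claw":1},
    {"dp":[0,0,-0.037],"yaw":0.36,"claw":1},
  ],
)

```text
clock: 13.52
tcp_pos: [522.2, 20.1, 155.5]
orientation: [-2.373, -2.058, -0.0]
force: [0.0, -1.3, -2.8]
finger_gap: 11.5
```

```bash
python3 st.py
```

```text
{'clock': np.float64(13.52), 'tcp_pos': array([522.18,  20.1 , 155.54]), 'force': array([ 0.02, -1.32, -2.76]), 'ft_torque': array([-0.46,  0.11, -0.02]), 'finger_gap': np.float64(11.53)} q6 -1.6172536320881514
xang -278.1478493343531
```

Call:
move_arm(
  steps=[
    {"dp":[0,0,-0.03],"yaw":0,"claw":1},
    {"dp":[0,0,-0.09],"yaw":0,"claw":1},
    {"dp":[0,0,-0.17],"yaw":0,"claw":1},
    {"dp":[0,0,-0.26],"yaw":0,"claw":1},
    {"dp":[0,0,-0.35],"yaw":0,"claw":1},
    {"dp":[0,0,-0.44],"yaw":0,"claw":1},
    {"dp":[0,0,-0.53],"yaw":0,"claw":1},
    {"dp":[0,0,-0.62],"yaw":0,"claw":1},
    {"dp":[0,0,-0.62],"yaw":0,"claw":1},
  ],
)

```text
clock: 14.27
tcp_pos: [523.0, 19.8, 219.7]
orientation: [2.371, 2.057, 0.003]
force: [0.5, -0.2, -2.6]
finger_gap: 11.3
```

```bash
python3 st.py
python3 - <<'E'
from h import *
snap("wrist","w8"); crop("w8",0,0,640,400,1.25,"w8v"); snap("scene","c8");crop("c8",220,130,400,280,4.4,"c8v")
im,W=cloud("w8"); P=W.reshape(-1,3); P=P[~np.isnan(P[:,0])]
for nm,a in dict(hold=(521,18,90,24,48),base=(521,18,90,6,14),bar=(521,20,45,206,225),bear=(521,20,40,75,83)).items():
    q=P[(np.hypot(P[:,0]-a[0],P[:,1]-a[1])<a[2])&(P[:,2]>a[3])&(P[:,2]<a[4])]
    if len(q)>4: print(nm,len(q),np.percentile(q[:,2],[2,50,98]),cv2.minAreaRect(q[:,:2].astype(np.float32)))
E
```

```text
{'clock': np.float64(14.27), 'tcp_pos': array([522.99,  19.79, 219.66]), 'force': array([ 0.53, -0.18, -2.63]), 'ft_torque': array([ 0.01, -0.02,  0.02]), 'finger_gap': np.float64(11.3)} q6 -1.6175172894316714
xang 81.86802702023766
hold 1929 [26.47973126 31.21181442 41.5226112 ] ((523.0828247070312, 20.369243621826172), (104.0436019897461, 55.583106994628906), 81.88868713378906)
base 1719 [ 7.96315204 11.12849773 13.66988855] ((523.1261596679688, 20.457653045654297), (120.03248596191406, 79.26024627685547), 81.87445831298828)
bar 3225 [211.17075104 221.9551559  224.09260498] ((517.9445190429688, 24.158660888671875), (57.77772903442383, 37.06287384033203), 13.57097053527832)
bear 1388 [76.55516707 78.65216769 80.3190273 ] ((514.7158813476562, 21.753772735595703), (61.40065383911133, 46.16486740112305), 82.77277374267578)
```

View pics/w8v.png

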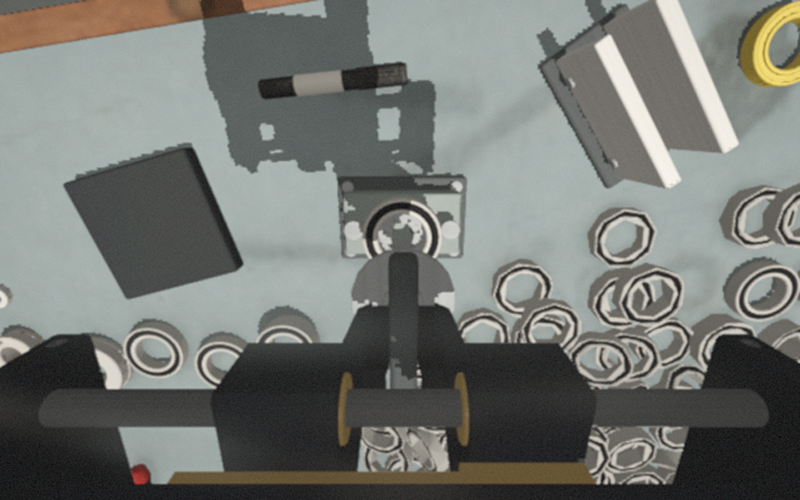

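View pics/c8v.png

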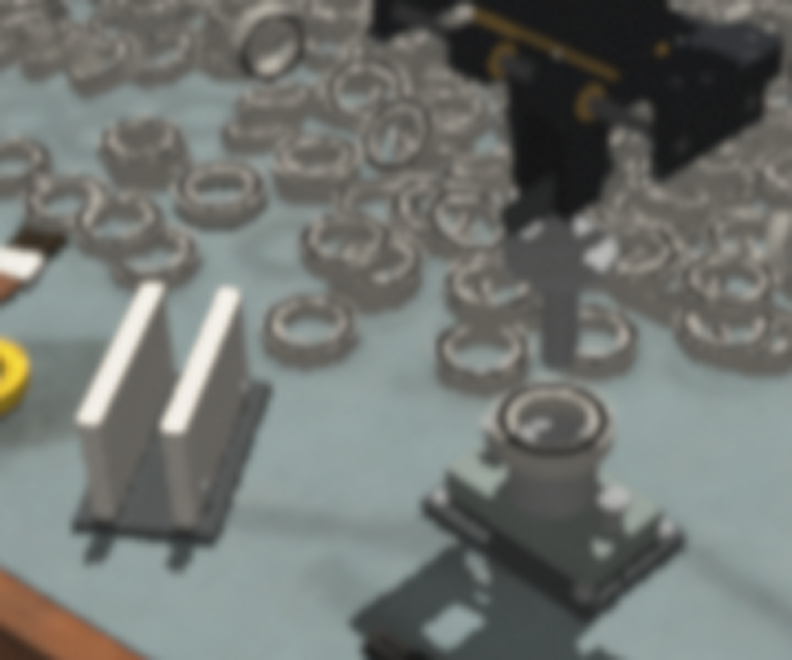

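Call:
move_arm(
  steps=[
    {"dp":[0.2,-0.1,0],"yaw":0,"claw":1},
    {"dp":[0.45,-0.25,0],"yaw":0,"claw":1},
    {"dp":[0.7,-0.38,0],"yaw":0,"claw":1},
    {"dp":[0.936,-0.514,0],"yaw":0,"claw":1},
  ],
)

```text
clock: 14.7
tcp_pos: [483.9, 120.8, 216.9]
orientation: [-2.373, -2.057, 0.002]
force: [0.2, 0.6, -3.3]
finger_gap: 11.7
```

Call:
move_arm(
  steps=[
    {"dp":[0.25,-0.14,0],"yaw":-0.1,"claw":1},
    {"dp":[0.5,-0.28,0],"yaw":-0.2,"claw":1},
    {"dp":[0.75,-0.4,0],"yaw":-0.3,"claw":1},
    {"dp":[0.9,-0.49,0],"yaw":-0.4,"claw":1},
    {"dp":[0.936,-0.514,0],"yaw":-0.5,"claw":1},
    {"dp":[0.936,-0.514,0],"yaw":-0.6,"claw":1},
    {"dp":[0.936,-0.514,0],"yaw":-0.6,"claw":1},
    {"dp":[0.936,-0.514,0],"yaw":-0.6,"claw":1},
  ],
)

```text
clock: 15.37
tcp_pos: [446.9, 219.6, 217.1]
orientation: [-1.625, -2.688, 0.001]
force: [-0.3, 0.1, -2.7]
finger_gap: 11.6
```

```bash
python3 st.py
python3 - <<'E'
from h import *
snap("wrist","w9"); crop("w9",0,0,640,400,1.25,"w9v"); snap("side","s9");crop("s9",310,160,440,270,5,"s9v"); snap("scene","c9");crop("c9",200,130,350,280,4,"c9v")
im,W=cloud("w9"); P=W.reshape(-1,3); P=P[~np.isnan(P[:,0])]
for nm,a in dict(rail=(448,219,80,72,80)).items():
    q=P[(np.hypot(P[:,0]-a[0],P[:,1]-a[1])<a[2])&(P[:,2]>a[3])&(P[:,2]<a[4])]
    if len(q)>4: print(nm,len(q),np.percentile(q[:,2],[2,50,98]),cv2.minAreaRect(q[:,:2].astype(np.float32)))
E
```

```text
{'clock': np.float64(15.37), 'tcp_pos': array([446.86, 219.64, 217.1 ]), 'force': array([-0.27,  0.12, -2.73]), 'ft_torque': array([ 0.04,  0.08, -0.04]), 'finger_gap': np.float64(11.64)} q6 -1.8356422884944632
xang -242.29821015506934
rail 1956 [74.31557215 76.21568677 77.62305878] ((429.1830139160156, 209.84759521484375), (78.20258331298828, 56.11500549316406), 27.827638626098633)
```

View pics/w9v.png

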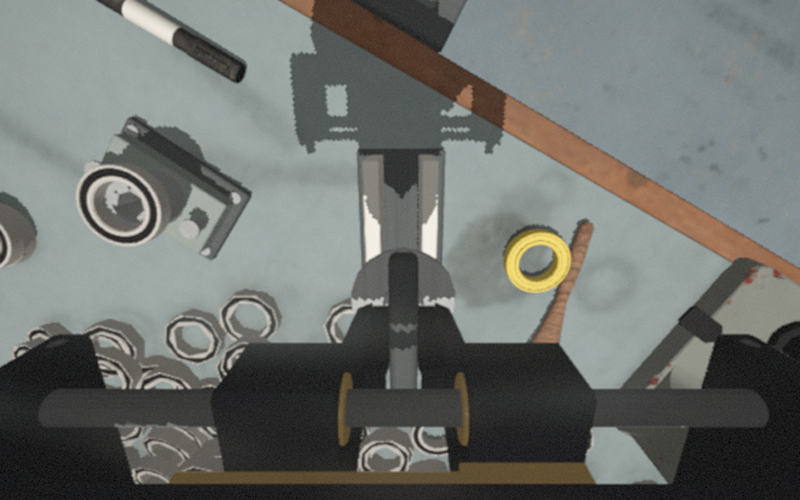

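View pics/s9v.png

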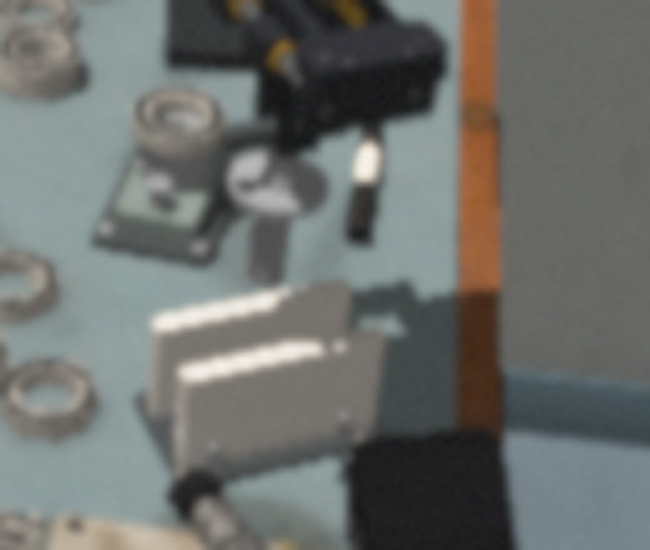

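View pics/c9v.png

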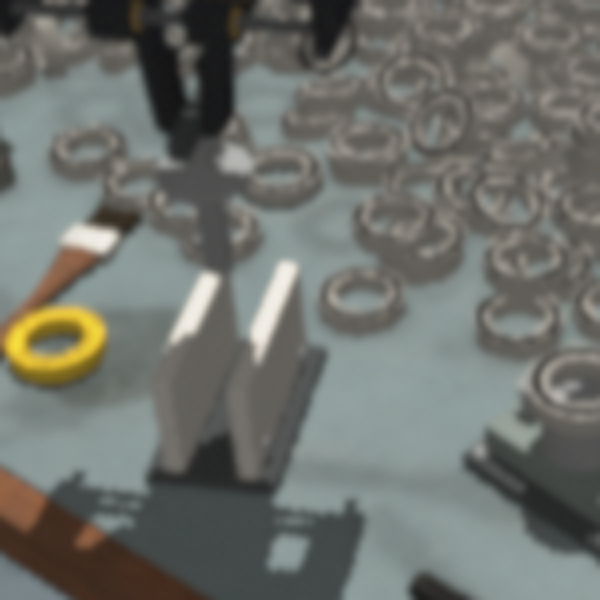

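Run:
```python
from h import *
for n in ["scene0","side0"]:
    im,W=cloud(n); P=W.reshape(-1,3); P=P[~np.isnan(P[:,0])]
    D=P[:,:2]-np.array([447.5,219.6]); a=np.radians(117.8); X=D@[np.cos(a),np.sin(a)]; Y=D@[np.sin(a),-np.cos(a)]
    m=(abs(X)<250)&(abs(Y)<110)&(P[:,2]>90)&(P[:,2]<400); q=P[m]
    print(n,m.sum()); 
    if m.sum(): print(X[m].min(),X[m].max(),Y[m].min(),Y[m].max(),q[:,2].max(), q[:,:2].min(0),q[:,:2].max(0))
```

```text
scene0 233
-233.88097688943304 -193.90783117359118 -61.877664919274025 0.5692407861864434 124.14906043585168 [486.35328973   8.7805931 ] [555.68031637  22.70960195]
side0 137
-231.0483501750171 -188.15147616404388 -57.0801654828037 4.730466154870842 126.4333930559532 [487.58499153  13.68015596] [556.29889204  32.90809087]
```

Call:
move_arm(
  steps=[
    {"dp":[0.004,0,0.15],"yaw":0,"claw":1},
    {"dp":[-0.001,0.005,0.3],"yaw":0,"claw":1},
    {"dp":[-0.001,0.005,0.38],"yaw":0,"claw":1},
    {"dp":[-0.001,0.005,0.46],"yaw":0,"claw":1},
    {"dp":[-0.001,0.005,0.56],"yaw":0,"claw":1},
    {"dp":[-0.001,0.005,0.68],"yaw":0,"claw":1},
    {"dp":[-0.001,0.005,0.8],"yaw":0,"claw":1},
    {"dp":[-0.001,0.005,0.88],"yaw":0,"claw":1},
    {"dp":[-0.001,0.005,0.93],"yaw":0,"claw":1},
    {"dp":[-0.001,0.005,0.95],"yaw":0,"claw":1},
    {"dp":[-0.001,0.005,0.95],"yaw":0,"claw":1},
  ],
)

```text
clock: 16.43
tcp_pos: [447.6, 219.8, 122.5]
orientation: [-1.621, -2.691, 0.0]
force: [0.1, 0.3, -2.5]
finger_gap: 11.7
```

```bash
python3 st.py
python3 - <<'E'
from h import *
snap("side","s10");crop("s10",310,160,440,270,5,"s10v")
E
```

```text
{'clock': np.float64(16.43), 'tcp_pos': array([447.6 , 219.83, 122.49]), 'force': array([ 0.08,  0.26, -2.47]), 'ft_torque': array([ 0.1 ,  0.04, -0.02]), 'finger_gap': np.float64(11.69)} q6 -1.8385116803934072
xang -242.13191699203924
```

View pics/s10v.png

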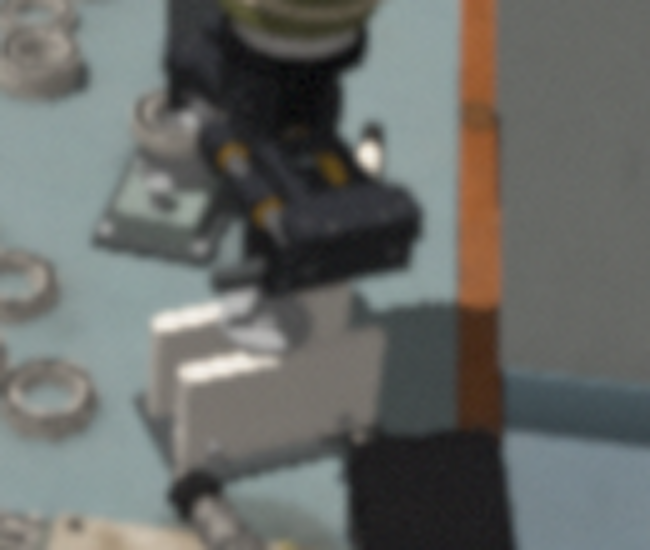

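Collar is just above the rails. I'll lower gently until contact shows in the force.

Call:
move_arm(
  steps=[
    {"dp":[0,0,0.01],"yaw":0,"claw":1},
    {"dp":[0,0,0.02],"yaw":0,"claw":1},
    {"dp":[0,0,0.03],"yaw":0,"claw":1},
    {"dp":[0,0,0.036],"yaw":0,"claw":1},
    {"dp":[0,0,0.036],"yaw":0,"claw":1},
  ],
)

```text
clock: 16.9
tcp_pos: [447.6, 219.9, 119.1]
orientation: [1.621, 2.691, 0.001]
force: [-0.4, -1.1, -0.8]
finger_gap: 11.7
```

Call:
move_arm(
  steps=[
    {"dp":[0,0,0.005],"yaw":0,"claw":1},
    {"dp":[0,0,0.005],"yaw":0,"claw":1},
  ],
)

```text
clock: 17.07
tcp_pos: [447.9, 219.9, 118.9]
orientation: [1.62, 2.69, 0.001]
force: [0.4, 0.1, 2.1]
finger_gap: 11.6
```

Call:
move_arm(
  steps=[
    {"dp":[0,0,0],"yaw":0,"claw":0},
    {"dp":[0,0,0],"yaw":0,"claw":0},
    {"dp":[0,0,0],"yaw":0,"claw":0},
    {"dp":[0,0,0],"yaw":0,"claw":0},
    {"dp":[0,0,0],"yaw":0,"claw":0},
  ],
)

```text
clock: 17.48
tcp_pos: [447.5, 219.9, 118.4]
orientation: [-1.621, -2.691, 0.0]
force: [-0.1, -0.1, -0.2]
finger_gap: 42.8
```

Call:
move_arm(
  steps=[
    {"dp":[0,0,-0.2],"yaw":0,"claw":0},
    {"dp":[0,0,-0.6],"yaw":0,"claw":0},
    {"dp":[0,0,-0.9],"yaw":0,"claw":-1},
    {"dp":[-0.2,0,-0.9],"yaw":0.11,"claw":-1},
    {"dp":[-0.6,-0.05,-0.9],"yaw":0.22,"claw":-1},
    {"dp":[-1.0,-0.12,-0.9],"yaw":0.33,"claw":-1},
    {"dp":[-1.0,-0.12,-0.9],"yaw":0.44,"claw":-1},
    {"dp":[-1.0,-0.12,-0.9],"yaw":0.55,"claw":-1},
    {"dp":[-1.0,-0.12,-0.9],"yaw":0.66,"claw":-1},
    {"dp":[-1.0,-0.12,-0.9],"yaw":0.77,"claw":-1},
    {"dp":[-1.0,-0.12,-0.9],"yaw":0.88,"claw":-1},
    {"dp":[-1.0,-0.12,-0.9],"yaw":1.0,"claw":-1},
  ],
)

```text
clock: 18.48
tcp_pos: [483.6, 125.8, 208.4]
orientation: [-2.753, -1.513, 0.0]
force: [-0.1, 0.5, -0.2]
finger_gap: 88.0
```

```bash
python3 st.py
python3 - <<'E'
from h import *
snap("side","s11");crop("s11",310,160,440,270,5,"s11v"); snap("scene","c11");crop("c11",200,130,400,280,4,"c11v")
E
cat > tgt.py <<'E'
import sys,numpy as np
from plant import bot
o=bot.get_obs();r=o["orientation"];a=2*np.arctan2(r[1],r[0]);t=np.array(list(map(float,sys.argv[1:4])));d=t-o["tcp_pos"]
print("dp",np.round([(d[0]*np.cos(a)+d[1]*np.sin(a))/100,(d[0]*np.sin(a)-d[1]*np.cos(a))/100,-d[2]/100],3),"yaw",np.round((((np.degrees(a)-float(sys.argv[4])+180)%360)-180)/60,3))
E
python3 tgt.py 522.9 20.4 175 -8
```

```text
{'clock': np.float64(18.48), 'tcp_pos': array([483.58, 125.79, 208.39]), 'force': array([-0.11,  0.48, -0.25]), 'ft_torque': array([-0.03, -0.05, -0.02]), 'finger_gap': np.float64(87.98)} q6 -0.9880246639904069
xang -302.41024300238894
dp [-0.683  0.894  0.334] yaw 1.097
```

View pics/s11v.png

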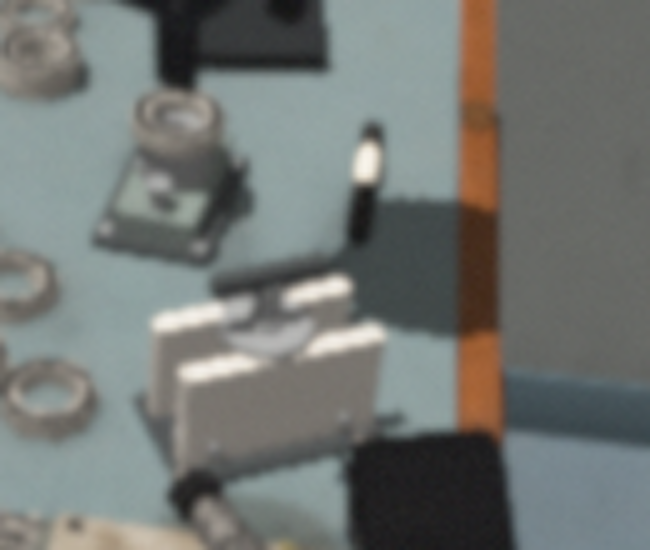

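View pics/c11v.png

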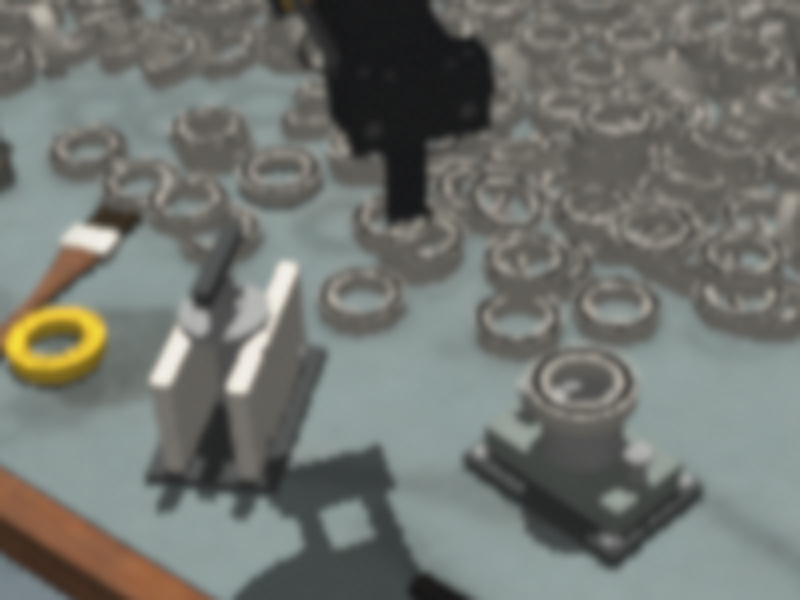

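Call:
move_arm(
  steps=[
    {"dp":[-0.25,0.3,0],"yaw":0.11,"claw":-1},
    {"dp":[-0.5,0.6,0.1],"yaw":0.22,"claw":-1},
    {"dp":[-0.65,0.8,0.2],"yaw":0.33,"claw":-1},
    {"dp":[-0.683,0.894,0.33],"yaw":0.44,"claw":-1},
    {"dp":[-0.683,0.894,0.334],"yaw":0.55,"claw":-1},
    {"dp":[-0.683,0.894,0.334],"yaw":0.66,"claw":-1},
    {"dp":[-0.683,0.894,0.334],"yaw":0.77,"claw":-1},
    {"dp":[-0.683,0.894,0.334],"yaw":0.88,"claw":-1},
    {"dp":[-0.683,0.894,0.334],"yaw":1.0,"claw":-1},
    {"dp":[-0.683,0.894,0.334],"yaw":1.0,"claw":-1},
  ],
)

```text
clock: 19.42
tcp_pos: [523.1, 20.5, 175.0]
orientation: [-3.141, 0.058, 0.0]
force: [0.7, 0.0, 0.3]
finger_gap: 88.2
```

```bash
python3 st.py
python3 - <<'E'
from h import *
snap("wrist","w12"); crop("w12",0,0,640,400,1.25,"w12v")
im,W=cloud("w12"); P=W.reshape(-1,3); P=P[~np.isnan(P[:,0])]
for nm,a in dict(bear=(521,20,42,74,83),hold=(521,18,90,24,38),base=(521,18,90,6,14)).items():
    q=P[(np.hypot(P[:,0]-a[0],P[:,1]-a[1])<a[2])&(P[:,2]>a[3])&(P[:,2]<a[4])]
    if len(q)>4: print(nm,len(q),np.percentile(q[:,2],[2,50,98]),cv2.minEnclosingCircle(q[:,:2].astype(np.float32)),cv2.minAreaRect(q[:,:2].astype(np.float32)))
E
python3 tgt.py 522.9 20.4 120 -8
```

```text
{'clock': np.float64(19.42), 'tcp_pos': array([523.14,  20.48, 175.  ]), 'force': array([0.74, 0.03, 0.32]), 'ft_torque': array([-0.1 ,  0.07,  0.06]), 'finger_gap': np.float64(88.23)} q6 -0.15034864534177253
xang 357.88549784968893
bear 2703 [75.22882546 78.43740268 80.00527358] ((522.1009521484375, 20.579641342163086), 31.15609359741211) ((522.3489990234375, 20.869598388671875), (61.07221603393555, 61.45771408081055), 0.17990830540657043)
hold 2094 [28.82462232 31.02945797 34.44984568] ((523.6432495117188, 20.68482208251953), 57.76755905151367) ((523.5536499023438, 20.32745361328125), (104.08959197998047, 55.992652893066406), 82.08473205566406)
base 1963 [ 8.10669624 10.92794099 13.67706321] ((523.4917602539062, 20.815109252929688), 70.0634765625) ((523.580322265625, 20.505542755126953), (119.74559020996094, 80.08415985107422), 82.01245880126953)
dp [-0.002  0.001  0.55 ] yaw 0.104
```

View pics/w12v.png

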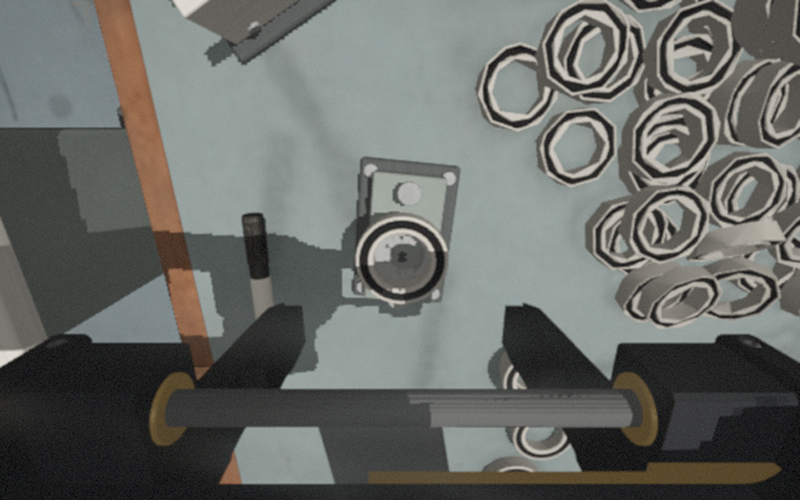

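Call:
move_arm(
  steps=[
    {"dp":[-0.008,-0.003,0.2],"yaw":0.1,"claw":-1},
    {"dp":[-0.008,-0.003,0.5],"yaw":0.1,"claw":-1},
    {"dp":[-0.008,-0.003,0.7],"yaw":0.1,"claw":-1},
    {"dp":[-0.008,-0.003,0.85],"yaw":0.1,"claw":-0.4},
    {"dp":[-0.008,-0.003,0.94],"yaw":0.1,"claw":-0.4},
    {"dp":[-0.008,-0.003,0.97],"yaw":0.1,"claw":-0.4},
    {"dp":[-0.008,-0.003,0.975],"yaw":0.1,"claw":-0.4},
    {"dp":[-0.008,-0.003,0.975],"yaw":0.1,"claw":-0.4},
  ],
  newtons=20,
)

```text
clock: 20.13
tcp_pos: [522.8, 20.8, 78.2]
orientation: [3.134, -0.219, 0.002]
force: [-0.3, 0.3, -0.6]
finger_gap: 62.0
```

```bash
python3 st.py; python3 tgt.py 522.2 20.8 77 -8
```

```text
{'clock': np.float64(20.13), 'tcp_pos': array([522.75,  20.77,  78.19]), 'force': array([-0.29,  0.3 , -0.64]), 'ft_torque': array([-0.07,  0.08, -0.02]), 'finger_gap': np.float64(62.01)} q6 -0.04753241269544947
xang -7.980991351579009
dp [-0.006  0.     0.012] yaw 0.0
```

Fingers already meet the ring's sides at 62 mm; grip fully now, with TCP 1 mm lower first not needed.

Call:
move_arm(
  steps=[
    {"dp":[0,0,0],"yaw":0,"claw":1},
    {"dp":[0,0,0],"yaw":0,"claw":1},
    {"dp":[0,0,0],"yaw":0,"claw":1},
  ],
  newtons=30,
)

```text
clock: 20.38
tcp_pos: [522.7, 20.8, 78.2]
orientation: [3.134, -0.221, 0.002]
force: [-0.8, 0.2, 3.1]
finger_gap: 60.4
```

Call:
move_arm(
  steps=[
    {"dp":[0,0,-0.04],"yaw":0,"claw":1},
    {"dp":[0,0,-0.1],"yaw":0,"claw":1},
    {"dp":[0,0,-0.2],"yaw":0,"claw":1},
    {"dp":[0,0,-0.4],"yaw":0,"claw":1},
    {"dp":[0,0,-0.6],"yaw":0,"claw":1},
    {"dp":[0,0,-0.6],"yaw":0,"claw":1},
  ],
)

```text
clock: 20.88
tcp_pos: [523.8, 20.6, 141.2]
orientation: [3.133, -0.221, 0.01]
force: [-0.4, 0.7, -0.7]
finger_gap: 60.4
```

```bash
python3 st.py
python3 - <<'E'
from h import *
snap("wrist","w13"); crop("w13",0,0,640,400,1.25,"w13v")
snap("side","s13");crop("s13",300,130,430,250,5,"s13v")
E
python3 tgt.py 496 -210 138 -8
```

```text
{'clock': np.float64(20.88), 'tcp_pos': array([523.78,  20.62, 141.18]), 'force': array([-0.41,  0.67, -0.71]), 'ft_torque': array([-0.09,  0.06, -0.02]), 'finger_gap': np.float64(60.44)} q6 -0.04593646598687747
xang -8.070032468176286
dp [ 6.300e-02  2.322e+00 -2.000e-03] yaw -0.001
```

View pics/w13v.png

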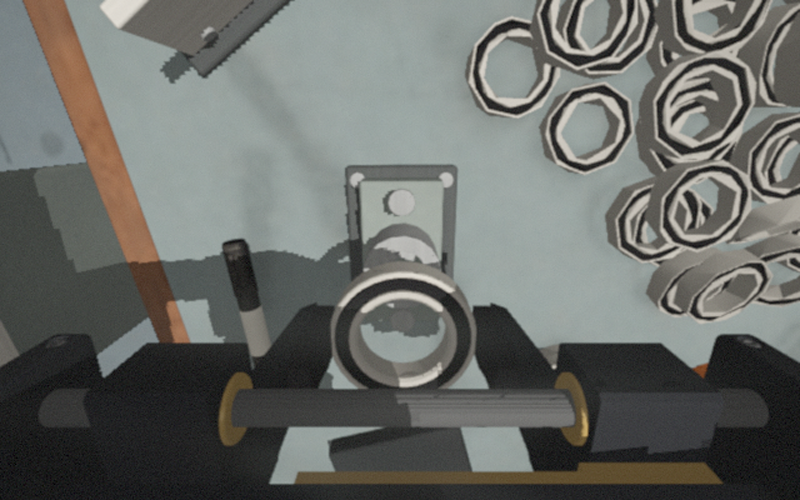

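View pics/s13v.png

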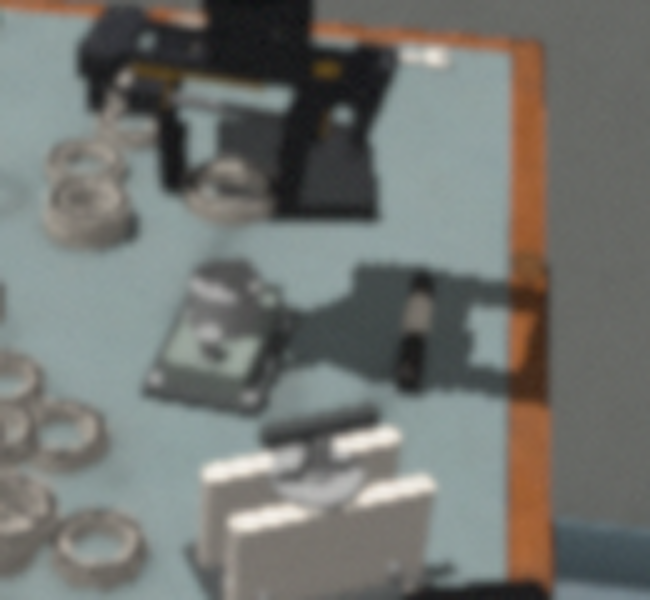

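Call:
move_arm(
  steps=[
    {"dp":[0,0.2,0],"yaw":0,"claw":1},
    {"dp":[0,0.5,0],"yaw":0,"claw":1},
    {"dp":[0.02,0.8,0],"yaw":0,"claw":1},
    {"dp":[0.03,1.0,0],"yaw":0,"claw":1},
  ],
)

```text
clock: 21.32
tcp_pos: [510.5, -80.4, 136.2]
orientation: [-3.133, 0.222, 0.003]
force: [-0.1, -0.2, -1.4]
finger_gap: 59.9
```

Call:
move_arm(
  steps=[
    {"dp":[0,0.35,0],"yaw":0,"claw":1},
    {"dp":[0,0.7,0],"yaw":0,"claw":1},
    {"dp":[0.02,0.9,0],"yaw":0,"claw":1},
    {"dp":[0.03,0.9,0],"yaw":0,"claw":1},
  ],
)

```text
clock: 21.65
tcp_pos: [500.9, -171.5, 136.2]
orientation: [3.133, -0.228, -0.002]
force: [-0.6, -0.6, -1.7]
finger_gap: 60.3
```

```bash
python3 st.py
python3 - <<'E'
from h import *
from plant import bot
t=bot.get_obs()["tcp_pos"]
snap("wrist","w14"); crop("w14",0,0,640,400,1.25,"w14v")
im,W=cloud("w14"); P=W.reshape(-1,3); P=P[~np.isnan(P[:,0])]
q=P[(np.hypot(P[:,0]-t[0],P[:,1]-t[1])<30)&(P[:,2]>t[2]-5)&(P[:,2]<t[2]+8)]
print(len(q)); c,*_=np.linalg.lstsq(np.c_[q[:,:2]-t[:2],np.ones(len(q))],q[:,2],rcond=None); print(c,np.percentile(q[:,2],[2,50,98]))
q=P[(np.hypot(P[:,0]-496,P[:,1]+210)<110)&(P[:,2]>17)&(P[:,2]<24)]
print(len(q),cv2.minAreaRect(q[:,:2].astype(np.float32)))
E
python3 tgt.py 496 -210 36 -8
```

```text
{'clock': np.float64(21.65), 'tcp_pos': array([ 500.87, -171.53,  136.19]), 'force': array([-0.61, -0.58, -1.73]), 'ft_torque': array([-0.09,  0.06, -0.02]), 'finger_gap': np.float64(60.27)} q6 -0.40807699102223605
xang -8.307536104660933
5632
[3.22571963e-03 1.41212701e-02 1.36143294e+02] [132.38274559 136.30513206 137.88062612]
8468 ((497.1013488769531, -209.3751983642578), (120.25473022460938, 117.72306823730469), 6.684617519378662)
dp [0.008 0.408 1.002] yaw -0.004
```

View pics/w14v.png

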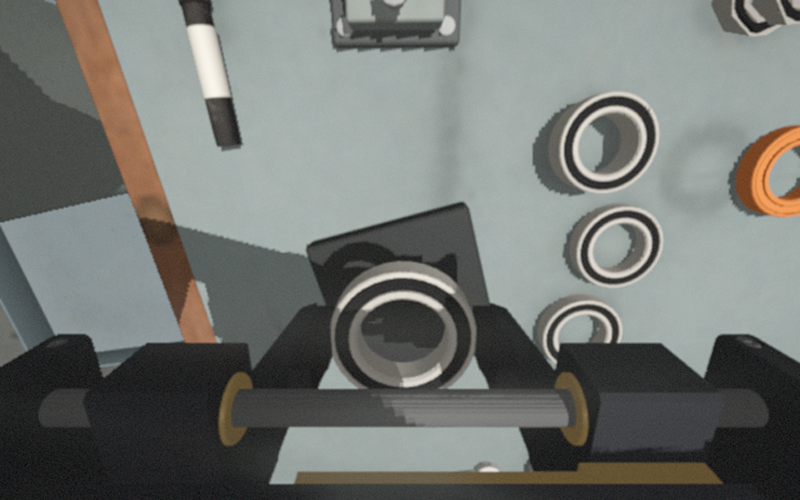

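Call:
move_arm(
  steps=[
    {"dp":[0.005,0.2,0],"yaw":0,"claw":1},
    {"dp":[0.005,0.4,0.1],"yaw":0,"claw":1},
    {"dp":[0.004,0.4,0.35],"yaw":0,"claw":1},
    {"dp":[0.004,0.4,0.6],"yaw":0,"claw":1},
    {"dp":[0.004,0.4,0.8],"yaw":0,"claw":1},
    {"dp":[0.004,0.4,0.92],"yaw":0,"claw":1},
    {"dp":[0.004,0.4,0.97],"yaw":0,"claw":1},
    {"dp":[0.004,0.4,0.97],"yaw":0,"claw":1},
    {"dp":[0.004,0.4,0.97],"yaw":0,"claw":1},
  ],
)

```text
clock: 22.45
tcp_pos: [496.6, -207.2, 40.7]
orientation: [-3.134, 0.22, 0.0]
force: [-0.8, -0.2, -0.9]
finger_gap: 59.8
```

```bash
python3 st.py
```

```text
{'clock': np.float64(22.45), 'tcp_pos': array([ 496.58, -207.19,   40.73]), 'force': array([-0.75, -0.22, -0.86]), 'ft_torque': array([-0.08,  0.03,  0.02]), 'finger_gap': np.float64(59.8)} q6 -0.4752832026771162
xang 351.9665905615743
```

Call:
move_arm(
  steps=[
    {"dp":[0,0.025,0.02],"yaw":0,"claw":1},
    {"dp":[0,0.025,0.04],"yaw":0,"claw":1},
    {"dp":[0,0.025,0.055],"yaw":0,"claw":1},
    {"dp":[0,0.025,0.06],"yaw":0,"claw":1},
    {"dp":[0,0.025,0.06],"yaw":0,"claw":1},
  ],
)

```text
clock: 22.87
tcp_pos: [496.0, -210.3, 34.6]
orientation: [3.134, -0.221, 0.0]
force: [-0.4, 0.1, -1.2]
finger_gap: 59.9
```

Call:
move_arm(
  steps=[
    {"dp":[0,0,0.006],"yaw":0,"claw":1},
    {"dp":[0,0,0.008],"yaw":0,"claw":1},
    {"dp":[0,0,0.008],"yaw":0,"claw":1},
  ],
)

```text
clock: 23.12
tcp_pos: [496.1, -210.3, 34.3]
orientation: [3.133, -0.221, 0.001]
force: [-1.9, 1.7, 4.4]
finger_gap: 60.0
```

Contact (4.4 N). Release and rise.

Call:
move_arm(
  steps=[
    {"dp":[0,0,0],"yaw":0,"claw":-0.7},
    {"dp":[0,0,0],"yaw":0,"claw":-0.7},
    {"dp":[0,0,0],"yaw":0,"claw":-0.7},
    {"dp":[0,0,-0.01],"yaw":0,"claw":-0.7},
    {"dp":[0,0,-0.3],"yaw":0,"claw":-0.7},
    {"dp":[0,0,-0.7],"yaw":0,"claw":-0.7},
    {"dp":[0,0,-1.0],"yaw":0,"claw":-0.7},
    {"dp":[0,0,-1.0],"yaw":0,"claw":-0.7},
  ],
)

```text
clock: 23.78
tcp_pos: [498.0, -211.5, 139.3]
orientation: [3.129, -0.221, 0.014]
force: [0.4, -0.1, 0.7]
finger_gap: 75.0
```

Call:
move_arm(
  steps=[
    {"dp":[0,-0.2,-0.3],"yaw":0,"claw":-0.7},
    {"dp":[0,-0.5,-0.6],"yaw":0,"claw":-0.7},
    {"dp":[0,-0.7,-0.7],"yaw":0,"claw":-0.7},
    {"dp":[0,-0.7,-0.7],"yaw":0,"claw":-0.7},
    {"dp":[0,-0.7,-0.7],"yaw":0,"claw":-0.7},
  ],
)

```text
clock: 24.2
tcp_pos: [505.8, -140.5, 203.5]
orientation: [3.134, -0.219, 0.0]
force: [0.3, -0.7, -0.1]
finger_gap: 74.7
```

```bash
python3 st.py
python3 - <<'E'
from h import *
snap("wrist","w15"); snap("scene","c15"); snap("side","s15"); crop("c15",180,160,480,350,2.6,"c15v"); crop("s15",300,130,430,270,4.2,"s15v")
for n in ["w15","c15","s15"]:
    im,W=cloud(n); P=W.reshape(-1,3); P=P[~np.isnan(P[:,0])]
    for nm,a in dict(bear=(496,-210,45,28,40),plate=(496,-210,110,17,24),hold=(521,18,90,24,38),coll=(448,220,40,78,86)).items():
        q=P[(np.hypot(P[:,0]-a[0],P[:,1]-a[1])<a[2])&(P[:,2]>a[3])&(P[:,2]<a[4])]
        if len(q)>4: print(n,nm,len(q),np.percentile(q[:,2],[5,50,95]),cv2.minAreaRect(q[:,:2].astype(np.float32)))
E
```

```text
{'clock': np.float64(24.2), 'tcp_pos': array([ 505.85, -140.47,  203.5 ]), 'force': array([ 0.31, -0.65, -0.14]), 'ft_torque': array([-0.08,  0.08, -0.04]), 'finger_gap': np.float64(74.71)} q6 -0.35712516087287144
xang -7.981607657358707
w15 bear 1480 [30.71240053 34.24993457 35.65674904] ((495.88427734375, -209.5780792236328), (61.119544982910156, 61.34109878540039), 83.49201965332031)
w15 plate 7722 [19.52287167 20.86193274 22.02841007] ((497.57574462890625, -210.33865356445312), (119.865478515625, 120.11243438720703), 6.85792350769043)
w15 hold 2711 [29.66782844 31.28909132 32.74546332] ((520.8729248046875, -0.7193222045898438), (61.959388732910156, 56.14774703979492), 82.15629577636719)
c15 bear 449 [28.89661107 32.06437855 34.19700225] ((493.00238037109375, -213.98388671875), (61.51079177856445, 60.5245475769043), 46.868377685546875)
c15 plate 2211 [17.33083553 18.8136066  20.87714313] ((494.9165344238281, -214.03463745117188), (120.28675842285156, 119.83386993408203), 7.523043155670166)
c15 hold 495 [25.18493413 28.41245086 35.3789657 ] ((520.53515625, 16.258785247802734), (105.44091796875, 58.204063415527344), 81.34984588623047)
c15 coll 182 [78.26083765 79.49811714 83.67365156] ((445.2321472167969, 215.09268188476562), (49.09429931640625, 51.55716323852539), 58.41298294067383)
s15 bear 93 [29.03321357 32.10266261 34.9975892 ] ((494.00067138671875, -209.1685028076172), (58.335262298583984, 60.598724365234375), 84.74625396728516)
s15 plate 381 [17.42797561 19.48661591 22.34418029] ((495.5240478515625, -208.10447692871094), (117.02306365966797, 124.43675231933594), 7.221368312835693)
s15 hold 180 [25.31341846 29.46010325 34.93259506] ((521.868408203125, 22.223979949951172), (107.97783660888672, 55.384464263916016), 81.91385650634766)
s15 coll 155 [78.79798966 80.6357322  83.43579833] ((447.561279296875, 222.97096252441406), (50.058292388916016, 51.0186653137207), 76.83020782470703)
```

View pics/c15v.png

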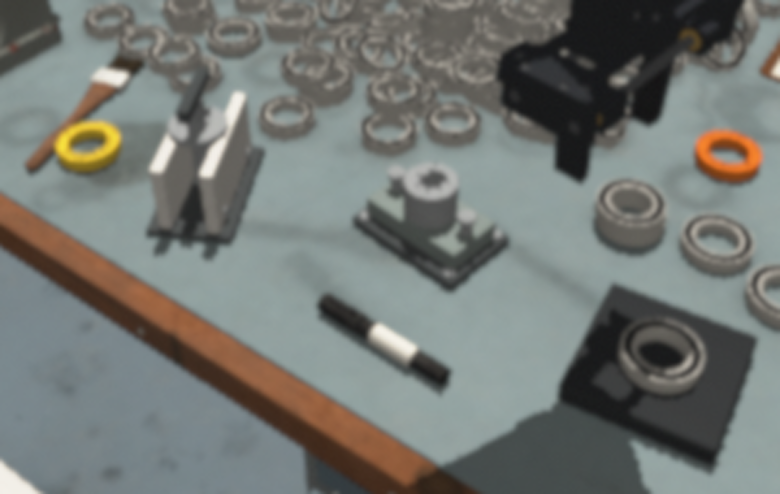

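View pics/s15v.png

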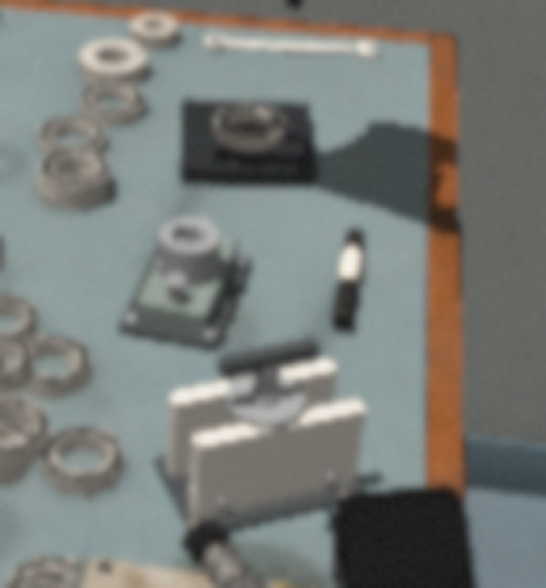

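Bearing lies flat and centred on the plate, pin hangs upright with its collar on both rails, holder seated; marker and brush look undisturbed.

```bash
python3 -c "
from plant import bot
print(bot.job_done())"
```

```text
the job is handed in; nothing more can be done
None
```

The job is done and handed in at about 24 s of the 72 s allowed. No verdict is reported back.

- **Pin:** I worked it out with about 13 back-and-forth twists of roughly ±0.37 rad, drawing about 2.7 mm per stroke. The pull read at the end of each move never exceeded about 14 N, below the holder's weight. Wrist depth readings showed the holder still seated during the strokes, after the pin came free and after the bearing was lifted. The pin now hangs upright in the rest, with its collar on both rails.
- **Bearing:** It was moved to the granite plate and lies flat about 2 mm from the plate's centre, well inside its edges.
- **Checks at the end:** In the last pictures the marker, the brush and the coloured rings look undisturbed, and the gripper is clear of everything.
- **Disagreements:** The scene camera read positions about 4 mm lower in y than the wrist and side cameras, so I went by the wrist camera. The gripper closed to about 60 mm on the 62 mm ring, but a depth fit showed the ring level while held. No check failed.

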